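# Trial-fit power supply parts in a chassis pan

### The arm

A 6-joint arm with a two-finger parallel gripper is mounted at the origin on the work surface. World frame = base frame: x ahead of the robot, y to its left, z up, the work surface at z = 0. Lengths are in mm, angles in rad, forces in N, time in s.
With the tool pointing down it reaches from about 275 to 1000 mm from the base axis. Payload 8.4 kg.
Tool frame: the origin (TCP) lies between the finger pads; the fingertips stand 8 mm ahead of it and the grasp point (between the pads) lies 11 mm behind it (tcp_to_tips is the distance from the TCP to the fingertips, in mm); z points along the fingers, y is the line along which they close (so a half turn about z gives the same grasp; the last joint's range is limited). The gripper opens to 85 mm and grips with 20 to 120 N. Pads are 22 mm wide; open, the fingers measure 114 mm over their backs; the gripper's body (76 mm by 85 mm) begins 54 mm behind the grasp point. The pads swing forward as they close: fully open they stand 13 mm farther back than shut.
Start: joints at [1.173, 0.353, 1.633, -0, 1.155, -0.002], TCP at [240.965, 576.683, 239.281] pointing down, gripper open.
Joint ranges: [-2.63, 2.63], [-0.92, 2.1], [0.06, 2.66], [-1.3, 4.44], [0, 2.69], [-3.02, 3.02]. Speed limits (rad/s): [2.22, 2.22, 2.79, 3.14, 3.14, 3.14].

### API

Orientations are given as [roll, pitch, yaw] about the fixed x, y, z axes, in that order (R = Rz(yaw) Ry(pitch) Rx(roll)).
In Python, from rig import * gives the robot as it stands.
- The arm moves only by the tool step_arm, never from a script. Its argument "motion" is a list of rows, each an object with "claw": the finger opening in mm, from 0 to 85.4; "delta_pos": the shift along the tool's x, y, z in mm, a list of three; "turn": the turn about the tool's z in rad. In form: [{"claw": claw, "delta_pos": [dx, dy, dz], "turn": turn}, ...]. A call has 1 to 8 rows; each row shifts and turns the commanded pose from where the row before left it, along the tool's axes as they then stand; what a row does not reach is not made up. A row lasts 1/12 s, in which the tool goes at most 41.7 mm and 7.16 degrees, less where a joint would pass 70% of its speed; a pose out of reach is approached as far as the arm can. A call is refused whole if a number of a shift passes 41.7 or a number of a turn 0.125, either way. A call with a gripper value outside its range is refused whole. The fingers move at their own pace and stop on an object; "force" is the grip in N (left out, the last holds). Time passes only in rows, so rows that do not move let the fingers close. It gives the time, the measured TCP pose, the force, the opening and the grip force at its end, in the units of the state.
- sense(): the state, without advancing time (a new reading comes with each control period).
- grab_frame(name): name is "scene" or "top"; returns a dict with "img" (384x512x3 uint8, red, green, blue), "vertical_fov" (degrees; the focal length in pixels is half the picture's height over the tangent of half this angle, whatever the lens; pixels are square), "cx", "cy" (the principal point, pixels), "D" ([k1, k2, p1, p2, k3] as OpenCV has them; the pictures are not rectified), "R" (3x3) and "t" (3): a world point X has camera coordinates R X + t. Camera axes: x right, y down, z forward; pixel columns grow to the right and rows downward; lengths in mm; the calibration is good to about 2 mm. A picture is of the moment at which its call begins. There is no depth.
- sign_off(): hands the job in; it is judged then, once.
The state is a dict: "clock": time; "qpos": joint angles; "qvel": joint speeds; "joint_efforts": joint torques, N m; "eef_pos": TCP position; "tcp_rot": TCP orientation; "contact_force": force on the tool from outside, world axes, zero at the start; "wrist_torque": the same for the moment, N m; "opening": opening from 0.0 (shut) to 1.0 (fully open); "grasp_force": force on a finger pad.
Only numpy, scipy, OpenCV 4.12 (cv2) and the standard library are available. Lean on these libraries where they do the work, as an engineer would, in place of code of your own. Each camera call takes 0.05 s, during which the arm holds its last target. There are 200 camera calls.

### The job

Trial-fit the power supply in the open chassis pan, where the transformer and the finned heat sink are already bolted down. Put the round mounting cup midway between those two with the capacitor standing upright in it, lay the fan flat, central and square on top of the heat sink, and set the long terminal strip in front of the transformer and the short one in front of the heat sink (the front is the pan's side opposite its tall black back panel), each centred on its neighbour, halfway between it and the pan's front edge, and parallel to that edge. Leave the small tin and the multimeter where they are.

Things in the scene. Friction and masses are not known exactly. Their poses are not given: they have to be found in the camera images.
- pan: Open aluminium chassis pan, fixed, 220 (x) by 320 (y) mm; floor top at z 3 mm; lip on front and sides 8 mm high; black back panel with sockets, 45 mm high, on its +x edge. Origin: centre of underside; +x to the back panel (away from the robot), +y to the robot's left. Front edge at x -110. Transformer and heat sink sit at (40, 115) and (40, -115) mm, either way round; midway is (40, 0).
- transformer: Bolted mains transformer: dark laminated steel core with a copper-coloured winding bulging front and back; 60 (x) by 66 (y) mm, 54 mm high. Origin: centre of its underside, on the pan floor; axes parallel to the pan's. Front face at its x = -30 mm; the halfway place in front of it is at its x = -90 mm, y = 0.
- heatsink: Bolted dark metal heat sink, 60 (x) by 72 (y) mm, 40 mm high; seven upright fins along x, whose flat tops carry the fan. Origin: centre of its underside, on the pan floor; axes parallel to the pan's. Front face at its x = -30 mm; the halfway place in front of it is at its x = -90 mm, y = 0.
- cup: Loose open round grey plastic mounting cup, 59 mm outer and 50 mm inner diameter, 22 mm high, floor 4 mm thick, open at the top, about 40 g. Origin: centre of its underside, z up its axis.
- capacitor: Loose electrolytic capacitor: upright black cylinder with a bright metal top, 35 mm diameter, 65 mm high, about 90 g. Origin: centre of its underside, z up its axis.
- fan: Loose square black cooling fan lying flat, 60 by 60 mm, 25 mm thick, with grey blades and a round hub in the middle, about 90 g; gripped across two opposite sides. Origin: centre of its underside, x and y parallel to its sides, z up.
- long_strip: Loose long terminal strip of white plastic with six brass screws in a row: 22 (x) by 64 (y, its length) mm at the bottom 16 mm, with a ridge 10 mm wide along the middle up to 24 mm high; about 45 g. Origin: centre of its underside, z up.
- short_strip: Loose short terminal strip of white plastic with three brass screws: 22 (x) by 32 (y, its length) mm at the bottom 16 mm, with a ridge 10 mm wide along the middle up to 24 mm high; about 25 g. Origin: centre of its underside, z up.
- tin: Bystander, leave alone: small round bright steel tin with a lid, 51 mm diameter, 38 mm high, loose among the parts. Origin: centre of its underside.
- meter: Bystander, leave alone: yellow handheld multimeter with a black face lying flat, 170 (x) by 85 (y) mm, 48 mm high, loose at the robot's right. Origin: centre of its underside.
There are look-alikes about, which are no part of the job. What is shaped like the short_strip but turquoise is not meant. Leave any red look-alike of the long_strip alone.

How it is judged:
By the outcome, as a careful person would: the job done as asked, in the order asked, and still so for the second after the job is handed in, with the robot touching nothing.
It also fails if it takes over 125 s, if anything falls off the work surface, if the arm or the gripper's body presses on something with over 40 N, if the wrist force passes 120 N, or if a joint passes its speed limit or range.

## Working session

There is one attempt and no reset: what is moved stays moved. The work goes in short steps, Python scripts to look and compute and a tool call to move; the robot and the scene stay as the last step left them, time stands still between calls to the robot, and variables do not carry over. Pictures are saved under pics/ and viewed, at most 14 in all, crops included, and the job is handed in when it is done.

Besides the shell and the picture viewer there is one more tool, called by a JSON object that holds its "method" and its "body". step_arm: Moves the arm, as the interface text tells. Its arguments: {"type":"object","properties":{"motion":{"type":"array","items":{"type":"object","properties":{"claw":{"type":"number"},"delta_pos":{"type":"array","items":{"type":"number"}},"turn":{"type":"number"}}}},"force":{"type":"number"}},"required":["motion"]}

```bash
ls; mkdir -p pics; python3 - <<'E'
from rig import *
import cv2
for n in("scene","top"):
    f=grab_frame(n); cv2.imwrite(f"pics/{n}0.png",cv2.resize(f["img"][:,:,::-1],(800,600),interpolation=cv2.INTER_CUBIC))
    print(n,f["vertical_fov"],f["cx"],f["cy"],f["D"],f["R"],f["t"])
print(sense())
E
```

```text
pics
scene 56.93963060425513 253.7628697534853 190.935542935734 [-0.04693876  0.          0.          0.          0.        ] [[-0.79794604  0.60225363  0.02393072]
 [ 0.29937021  0.4304805  -0.85150691]
 [-0.52312484 -0.67229242 -0.523797  ]] [ 458.97913436  -63.08455019 1144.80384816]
top 50.66908564051051 255.98913388266857 187.99398123751027 [-0.06067078  0.          0.          0.          0.        ] [[ 0.02073963 -0.99957587 -0.02044389]
 [-0.99361588 -0.01833928 -0.1113156 ]
 [ 0.11089346  0.02262202 -0.9935748 ]] [ -76.17877442  524.53740808 1183.57032439]
{'clock': 0.1, 'qpos': array([ 1.17260814e+00,  3.53554215e-01,  1.63409564e+00, -1.15279817e-05,
        1.15518683e+00, -2.41251084e-03]), 'qvel': array([ 0.00150941,  0.00017144, -0.00245391, -0.0017836 ,  0.0004734 ,
       -0.00105116]), 'joint_efforts': array([-2.79986398e-04, -6.06357336e+01, -3.42817640e+01,  9.95217647e-05,
        3.98250108e-03, -6.20188402e-06]), 'eef_pos': array([240.79515731, 576.28279481, 238.63680509]), 'tcp_rot': array([-3.14034861e+00,  7.53956641e-06,  2.74582164e+00]), 'contact_force': array([-0.38663533, -0.16354552, -0.06891249]), 'wrist_torque': array([-0.00226859,  0.00352813,  0.0605523 ]), 'grasp_force': 0.0, 'opening': 1.000895179361543}
```

View pics/top0.png

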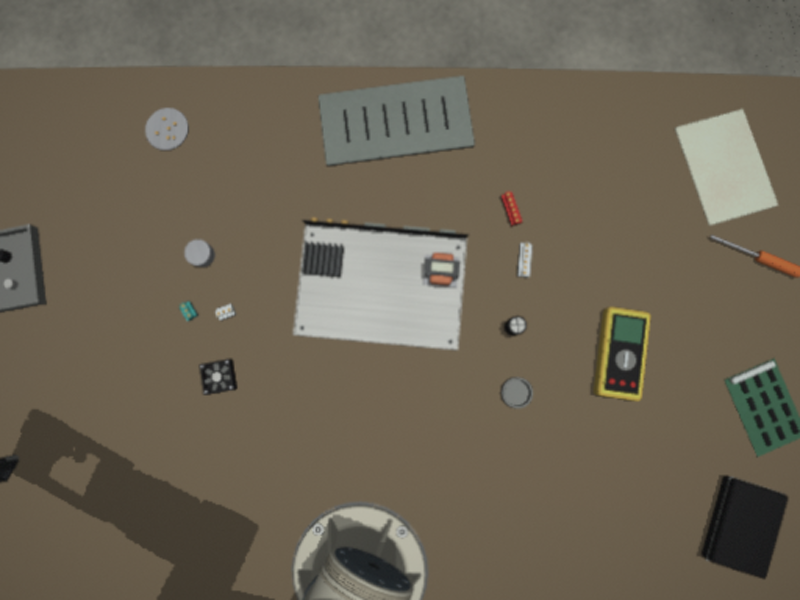

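View pics/scene0.png

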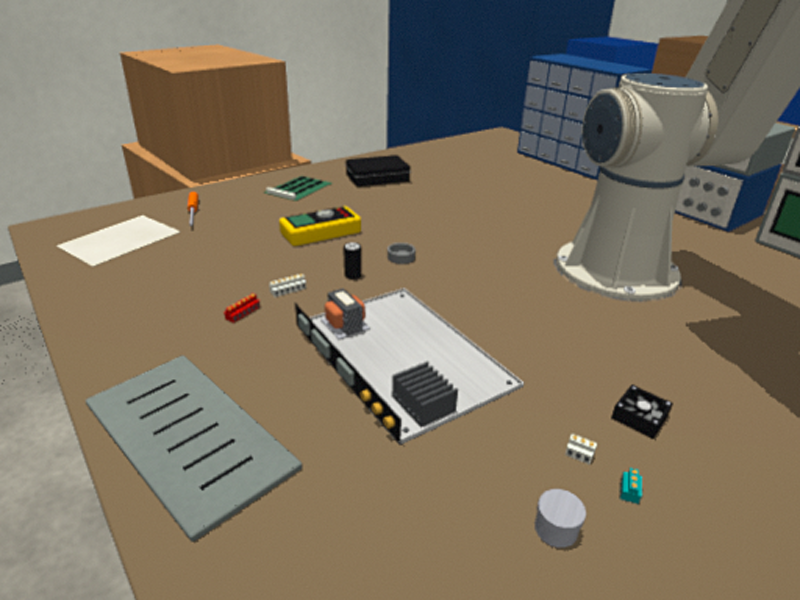

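The top picture shows the heat sink at (323,260) on the left (+y) and the transformer at (442,268). The capacitor is at (516,325), the cup at (516,393), the long strip at (525,260), the short strip at (225,312) and the fan at (217,377), all in 800x600 pixels. The scene picture agrees with this. Next I'll take enlarged crops.

```bash
cat > h.py <<'E'
from rig import *
import cv2, numpy as np
def cam(f):
    h=f["img"].shape[0]; F=h/2/np.tan(np.radians(f["vertical_fov"]/2))
    return np.array([[F,0,f["cx"]],[0,F,f["cy"]],[0,0,1]]),np.array(f["D"]),np.array(f["R"]),np.array(f["t"])
def px2w(f,uv,z):
    K,D,R,t=cam(f); p=cv2.undistortPoints(np.array([[uv]],float),K,D)[0,0]
    d=R.T@np.array([*p,1]); c=-R.T@t; return (c+d*(z-c[2])/d[2])
def w2px(f,X):
    K,D,R,t=cam(f); return cv2.projectPoints(np.array(X,float).reshape(-1,1,3),cv2.Rodrigues(R)[0],t,K,D)[0].reshape(-1,2)
def tile(f,u,v,w,h,s):
    im=f["img"][v:v+h,u:u+w,::-1]; im=cv2.resize(im,(w*s,h*s),interpolation=cv2.INTER_CUBIC)
    im=cv2.convertScaleAbs(im,alpha=1.3)
    for k in range(w):
        if (u+k)%5==0: cv2.line(im,(int((k+.5)*s),0),(int((k+.5)*s),10 if (u+k)%10==0 else 5),(0,255,255),1); 
        if (u+k)%10==0: cv2.putText(im,str(u+k),(int((k+.5)*s)-10,20),0,.35,(0,255,255),1)
    for k in range(h):
        if (v+k)%5==0: cv2.line(im,(0,int((k+.5)*s)),(10 if (v+k)%10==0 else 5,int((k+.5)*s)),(0,255,255),1)
        if (v+k)%10==0: cv2.putText(im,str(v+k),(12,int((k+.5)*s)+4),0,.35,(0,255,255),1)
    im[-1]=im[:,-1]=(0,255,0); return im
E
python3 - <<'E'
from h import *
f=grab_frame("top")
c=[(144,200),(139,241),(336,166),(330,208),(330,251),(126,161)]
t=[tile(f,u-12,v-12,25,25,10) for u,v in c]
cv2.imwrite("pics/t1.png",np.vstack([np.hstack(t[:3]),np.hstack(t[3:])]))
cv2.imwrite("pics/t2.png",tile(f,183,136,122,92,6))
E
```

```text
(no output)
```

View pics/t1.png

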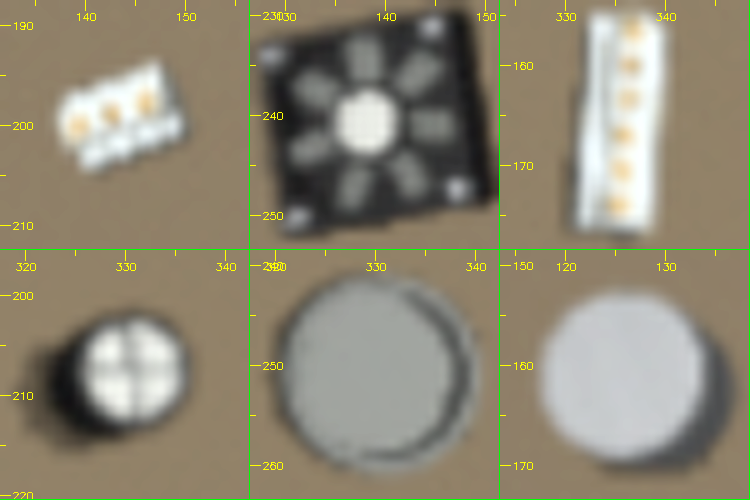

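View pics/t2.png

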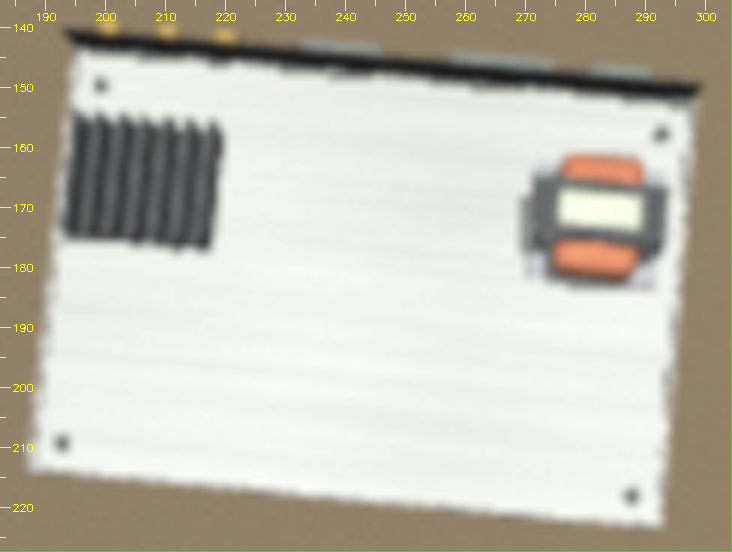

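The tiles show the cup rim centre at px (330.0,250.9), the capacitor top at (330.7,207.5) and the fan hub at (138.2,240.7). The long strip centre is at (336,165.3) and the short strip at (142.8,198.9). The pan's front corners are at (187.5,213.8) and (292.7,223.2).

```bash
cat > m.py <<'E'
from h import *
from scipy.optimize import least_squares
f=grab_frame("top"); K,D,R,t=cam(f); print("cam",-R.T@t)
def P(x,y,z,p): c,s=np.cos(p[2]),np.sin(p[2]); return [p[0]+c*x-s*y,p[1]+s*x+c*y,z]
T=lambda X,Y:(183+X/6-.5,136+Y/6-.5)
obs=[((-110,160,8),T(30,470)),((-110,-160,8),T(661,526)),((110,160,45),T(65,32)),((110,-160,45),T(700,88)),
((70,151,43),T(78,112)),((70,79,43),T(222,122)),((10,79,43),T(210,250)),((10,151,43),T(62,238))]
fun=lambda p:(w2px(f,[P(*o[0],p) for o in obs])-np.array([o[1] for o in obs])).ravel()
r=least_squares(fun,[500,0,0]); print("pan",r.x.round(3)); print(r.fun.reshape(-1,2).round(2)); p=r.x
for n,uv,z in [("cup",(330,250.85),22),("cap",(330.7,207.5),65),("fan",(138.2,240.7),25),("long",(335.95,165.3),24),("short",(142.8,198.9),24)]:
    print(n,px2w(f,uv,z).round(1))
def ang(a,b,z): 
    d=px2w(f,b,z)-px2w(f,a,z); return np.arctan2(d[1],d[0]).round(3)
print("fan edge",ang((127+2.3,229+5.5),(127+18.2,229+2.7),25),ang((129.3,234.5),(127+4.8,229+21.5),25))
print("long axis",ang((324+11.7,154+20.5),(324+13.2,154+3),24)," short axis",ang((140,200.5),(146.7,198.2),24))
for n,x,y in [("cup",40,0),("fan",40,115),("long",-50,-115),("short",-50,115)]: print("goal",n,np.round(P(x,y,3,p),1))
E
python3 m.py
```

```text
cam [ 391.51840566  -93.30157899 1232.7974547 ]
pan [ 5.42074e+02 -2.74110e+01 -6.90000e-02]
[[ 0.31  0.72]
 [ 0.5   0.84]
 [ 0.07  0.1 ]
 [ 0.74 -0.35]
 [-0.45  0.19]
 [-0.61  0.52]
 [-0.63 -0.99]
 [ 0.07 -1.05]]
cup [ 344.  -288.2   22. ]
cap [ 469.3 -282.9   65. ]
fan [361.3 283.2  25. ]
long [ 599.7 -305.4   24. ]
short [487.  275.7  24. ]
fan edge -1.375 -2.933
long axis -0.087  short axis -1.221
goal cup [582.  -30.2   3. ]
goal fan [589.9  84.6   3. ]
goal long [ 484.3 -138.7    3. ]
goal short [500.1  90.8   3. ]
```

```bash
sed -i 's/((10,79,43)/((10,79,3)/; s/((10,151,43)/((10,151,3)/' m.py; python3 m.py | sed -n 2,10p
cat > go.py <<'E'
# usage: go.py x y z yaw [yaw_now x_now y_now z_now]: turn first, then shift in tool axes
import sys; from h import *
x,y,z,yaw=map(float,sys.argv[1:5]); s=sense(); p=np.array(s["eef_pos"]); y0=s["tcp_rot"][2]
tr=-(yaw-y0); tr=(tr+np.pi)%(2*np.pi)-np.pi
d=np.array([x,y,z])-p; c,sn=np.cos(yaw),np.sin(yaw)
dt=np.array([c*d[0]+sn*d[1],sn*d[0]-c*d[1],-d[2]])
print("at",p.round(1),"yaw",round(y0,3),"t",round(s["clock"],1),"q6",round(s["qpos"][5],2),"| turn",round(tr,3),"| shift",dt.round(1),"/8:",(dt/8).round(1),"/16:",(dt/16).round(1))
E
python3 go.py 344 -288 120 3.073
```

```text
pan [ 5.43248e+02 -2.58550e+01 -7.30000e-02]
[[-0.31  0.11]
 [-0.17  0.63]
 [-0.26 -0.48]
 [ 0.34 -0.53]
 [-0.84 -0.38]
 [-1.02  0.04]
 [ 0.41  0.35]
 [ 1.89  0.26]]
at [240.9 576.5 238.9] yaw 2.746 t 0.2 q6 -0.0 | turn -0.327 | shift [-162.1 -855.4  118.9] /8: [ -20.3 -106.9   14.9] /16: [-10.1 -53.5   7.4]
```

{"method": "step_arm", "body": {"motion": [{"claw": 85,"delta_pos": [0,0,0],"turn": -0.109},{"claw": 85,"delta_pos": [0,0,0],"turn": -0.109},{"claw": 85,"delta_pos": [0,0,0],"turn": -0.109},{"claw": 85,"delta_pos": [-6,-30,4],"turn": 0},{"claw": 85,"delta_pos": [-6,-30,4],"turn": 0},{"claw": 85,"delta_pos": [-6,-30,4],"turn": 0},{"claw": 85,"delta_pos": [-6,-30,4],"turn": 0},{"claw": 85,"delta_pos": [-6,-30,4],"turn": 0}]}}

```text
clock: 0.92
eef_pos: [260.5, 423.5, 219.0]
tcp_rot: [-3.141, 0.0, 3.073]
contact_force: [0.5, -0.7, 0.6]
opening: 0.996
grasp_force: 0.0
```

{"method": "step_arm", "body": {"motion": [{"claw": 85,"delta_pos": [-6,-30,4],"turn": 0},{"claw": 85,"delta_pos": [-6,-30,4],"turn": 0},{"claw": 85,"delta_pos": [-6,-30,4],"turn": 0},{"claw": 85,"delta_pos": [-6,-30,4],"turn": 0},{"claw": 85,"delta_pos": [-6,-30,4],"turn": 0},{"claw": 85,"delta_pos": [-6,-30,4],"turn": 0},{"claw": 85,"delta_pos": [-6,-30,4],"turn": 0},{"claw": 85,"delta_pos": [-6,-30,4],"turn": 0}]}}

```text
clock: 1.58
eef_pos: [291.8, 180.9, 187.2]
tcp_rot: [3.141, 0.0, 3.073]
contact_force: [0.5, -0.1, -1.6]
opening: 0.995
grasp_force: 0.0
```

{"method": "step_arm", "body": {"motion": [{"claw": 85,"delta_pos": [-6,-30,4],"turn": 0},{"claw": 85,"delta_pos": [-6,-30,4],"turn": 0},{"claw": 85,"delta_pos": [-6,-30,4],"turn": 0},{"claw": 85,"delta_pos": [-6,-30,4],"turn": 0},{"claw": 85,"delta_pos": [-6,-30,4],"turn": 0},{"claw": 85,"delta_pos": [-6,-30,4],"turn": 0},{"claw": 85,"delta_pos": [-6,-30,4],"turn": 0},{"claw": 85,"delta_pos": [-6,-30,4],"turn": 0}]}}

```text
clock: 2.25
eef_pos: [323.4, -62.1, 155.4]
tcp_rot: [-3.142, 0.001, 3.073]
contact_force: [-0.1, -0.6, 0.1]
opening: 0.999
grasp_force: 0.0
```

```bash
python3 go.py 344 -288 60 3.071
```

```text
at [323.4 -62.1 155.4] yaw 3.073 t 2.2 q6 -1.7 | turn 0.002 | shift [ -36.5 -223.9   95.4] /8: [ -4.6 -28.   11.9] /16: [ -2.3 -14.    6. ]
```

{"method": "step_arm", "body": {"motion": [{"claw": 85,"delta_pos": [-4.6,-28,12],"turn": 0},{"claw": 85,"delta_pos": [-4.6,-28,12],"turn": 0},{"claw": 85,"delta_pos": [-4.6,-28,12],"turn": 0},{"claw": 85,"delta_pos": [-4.6,-28,12],"turn": 0},{"claw": 85,"delta_pos": [-4.6,-28,12],"turn": 0},{"claw": 85,"delta_pos": [-4.6,-28,12],"turn": 0},{"claw": 85,"delta_pos": [-4.6,-28,12],"turn": 0},{"claw": 85,"delta_pos": [-4.6,-28,12],"turn": 0}]}}

```text
clock: 2.92
eef_pos: [344.5, -288.1, 58.6]
tcp_rot: [-3.142, 0.0, 3.072]
contact_force: [0.8, -0.0, 0.1]
opening: 0.998
grasp_force: 0.0
```

```bash
cat > ov.py <<'E'
from h import *
f=grab_frame("scene"); S=8
pan=(543,-26.5,-.071)
def tr(p,pts): c,s=np.cos(p[2]),np.sin(p[2]); return [[p[0]+c*x-s*y,p[1]+s*x+c*y,z] for x,y,z in pts]
a=np.linspace(0,2*np.pi,60)
circ=lambda x,y,r,z:[[x+r*np.cos(k),y+r*np.sin(k),z] for k in a]
box=lambda p,w,l,z,cx=0,cy=0:tr(p,[[cx+i*w/2,cy+j*l/2,z] for i,j in [(-1,-1),(-1,1),(1,1),(1,-1),(-1,-1)]])
L=[circ(344,-288,29.5,22),circ(344,-288,29.5,0),circ(469.3,-282.9,17.5,65),circ(469.3,-282.9,17.5,0),box((361.3,283.2,.2),60,60,25),
 box((599.7,-305.4,-.087-np.pi/2),22,64,16),box((487,275.7,.35),22,32,16),box(pan,220,320,8),box(pan,60,72,43,40,115),box(pan,60,66,57,40,-115)]
def dr(u,v,w,h,s):
    im=tile(f,u,v,w,h,s)
    for l in L: cv2.polylines(im,[np.int32((w2px(f,l)-[u,v]+.5)*s)],False,(255,0,255),1)
    return im
cv2.imwrite("pics/ov.png",np.vstack([np.hstack([dr(160,140,140,70,3),dr(350,230,85,70,3)]),np.hstack([dr(180,180,165,110,4)])[:, :675]]))
E
python3 ov.py
```

```text
Traceback (most recent call last):
  File "ov.py", line 14, in <module>
    cv2.imwrite("pics/ov.png",np.vstack([np.hstack([dr(160,140,140,70,3),dr(350,230,85,70,3)]),np.hstack([dr(180,180,165,110,4)])[:, :675]]))
                              ~~~~~~~~~^^^^^^^^^^^^^^^^^^^^^^^^^^^^^^^^^^^^^^^^^^^^^^^^^^^^^^^^^^^^^^^^^^^^^^^^^^^^^^^^^^^^^^^^^^^^^^^^^^^^^
ValueError: all the input array dimensions except for the concatenation axis must match exactly, but along dimension 1, the array at index 0 has size 675 and the array at index 1 has size 660
```

```bash
sed -i 's/dr(180,180,165,110,4)\])\[:, :675\]/dr(180,180,225,97,3)])/' ov.py; python3 ov.py
```

```text
(no output)
```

View pics/ov.png

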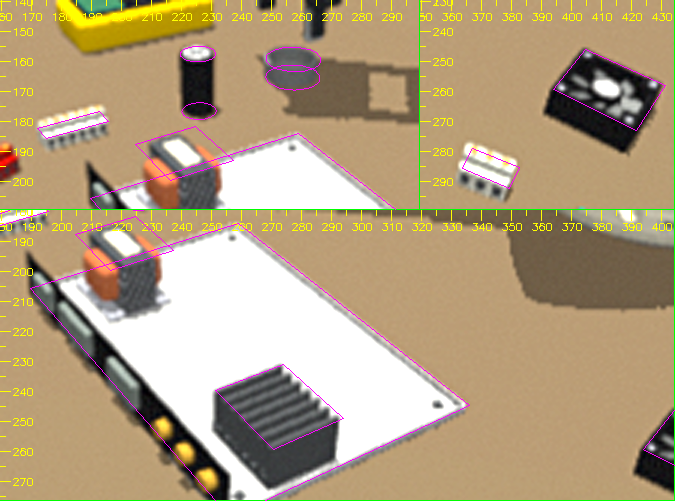

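The overlay fits the scene picture to about 1 px for the cup, capacitor, strips and pan. Only the heat sink's right corner looks off by about 2 px, so I'll zoom in on it before placing the fan. Next I'll grip the cup.

{"method": "step_arm", "body": {"motion": [{"claw": 85,"delta_pos": [0,0,13]},{"claw": 85,"delta_pos": [0,0,13]},{"claw": 85,"delta_pos": [0,0,13]},{"claw": 85,"delta_pos": [0,0,10]},{"claw": 85,"delta_pos": [0,0,0]},{"claw": 50,"delta_pos": [0,0,0]},{"claw": 50,"delta_pos": [0,0,0]},{"claw": 50,"delta_pos": [0,0,0]}], "force": 30}}

```text
schema error: expected keys claw, delta_pos, turn
```

{"method": "step_arm", "body": {"motion": [{"claw": 50,"delta_pos": [0,0,0]},{"claw": 50,"delta_pos": [0,0,0]},{"claw": 50,"delta_pos": [0,0,0]}]}}

```text
schema error: expected keys claw, delta_pos, turn
```

{"method": "step_arm", "body": {"motion": [{"claw": 85,"delta_pos": [0,0,13],"turn": 0},{"claw": 85,"delta_pos": [0,0,13],"turn": 0},{"claw": 85,"delta_pos": [0,0,13],"turn": 0},{"claw": 85,"delta_pos": [0,0,10],"turn": 0},{"claw": 85,"delta_pos": [0,0,0],"turn": 0},{"claw": 50,"delta_pos": [0,0,0],"turn": 0},{"claw": 50,"delta_pos": [0,0,0],"turn": 0},{"claw": 50,"delta_pos": [0,0,0],"turn": 0}], "force": 30}}

```text
clock: 3.68
eef_pos: [345.1, -286.6, 11.3]
tcp_rot: [-3.141, 0.001, 3.073]
contact_force: [-0.9, 2.3, 8.0]
opening: 0.688
grasp_force: 30.4
```

{"method": "step_arm", "body": {"motion": [{"claw": 50,"delta_pos": [0,0,0],"turn": 0},{"claw": 50,"delta_pos": [0,0,0],"turn": 0},{"claw": 50,"delta_pos": [0,0,0],"turn": 0}]}}

```text
clock: 3.93
eef_pos: [345.1, -286.6, 11.3]
tcp_rot: [-3.141, 0.001, 3.073]
contact_force: [-1.6, 1.4, 4.9]
opening: 0.688
grasp_force: 30.9
```

{"method": "step_arm", "body": {"motion": [{"claw": 50,"delta_pos": [0,0,-12],"turn": 0},{"claw": 50,"delta_pos": [0,0,-25],"turn": 0},{"claw": 50,"delta_pos": [0,0,-25],"turn": 0},{"claw": 50,"delta_pos": [0,0,-25],"turn": 0},{"claw": 50,"delta_pos": [0,0,-20],"turn": 0},{"claw": 50,"delta_pos": [0,0,0],"turn": 0}]}}

```text
clock: 4.43
eef_pos: [346.7, -288.1, 121.5]
tcp_rot: [-3.137, 0.006, 3.073]
contact_force: [0.5, -0.2, -0.4]
opening: 0.685
grasp_force: 32.5
```

```bash
python3 go.py 584 -29 70 3.071; sed -i 's/^pan=.*/pan=(543.2,-26.2,-.071)/' ov.py; python3 - <<'E'
src=open('ov.py').read().split("cv2.imwrite")[0]
exec(src)
a1=tile(f,225,220,60,60,6); a2=dr(225,220,60,60,6)
cv2.imwrite("pics/hs.png",np.hstack([a1,a2]))
E
```

```text
at [ 346.7 -288.1  121.5] yaw 3.073 t 4.4 q6 -2.2 | turn 0.002 | shift [-218.5  275.1   51.5] /8: [-27.3  34.4   6.4] /16: [-13.7  17.2   3.2]
```

View pics/hs.png

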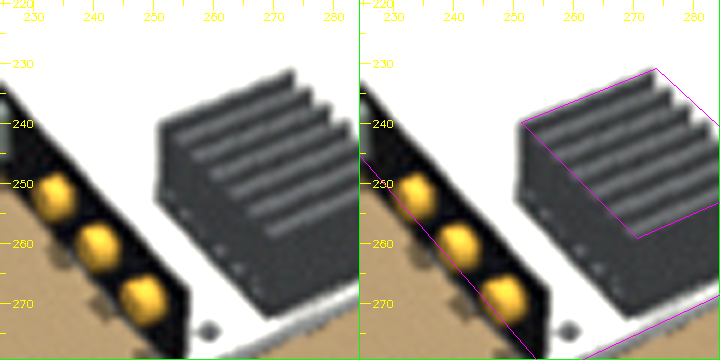

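The heat sink outline now fits to well under a pixel (back-left corner at px (251,240), near corner at (271,259)), so the pan pose is good. I'll carry the cup over.

{"method": "step_arm", "body": {"motion": [{"claw": 50,"delta_pos": [-22,27.5,5],"turn": 0},{"claw": 50,"delta_pos": [-22,27.5,5],"turn": 0},{"claw": 50,"delta_pos": [-22,27.5,5],"turn": 0},{"claw": 50,"delta_pos": [-22,27.5,5],"turn": 0},{"claw": 50,"delta_pos": [-22,27.5,5],"turn": 0},{"claw": 50,"delta_pos": [-22,27.5,5],"turn": 0},{"claw": 50,"delta_pos": [-22,27.5,5],"turn": 0},{"claw": 50,"delta_pos": [-22,27.5,5],"turn": 0}]}}

```text
clock: 5.15
eef_pos: [535.7, -77.4, 76.1]
tcp_rot: [3.142, -0.001, 3.073]
contact_force: [0.8, -0.6, -0.4]
opening: 0.688
grasp_force: 32.5
```

{"method": "step_arm", "body": {"motion": [{"claw": 50,"delta_pos": [-22,27.5,5],"turn": 0},{"claw": 50,"delta_pos": [-22,27.5,5],"turn": 0},{"claw": 50,"delta_pos": [0,0,0],"turn": 0},{"claw": 50,"delta_pos": [0,0,0],"turn": 0},{"claw": 50,"delta_pos": [0,0,0],"turn": 0}]}}

```text
clock: 5.57
eef_pos: [581.8, -27.2, 66.3]
tcp_rot: [-3.141, -0.002, 3.074]
contact_force: [-1.3, 0.3, 0.3]
opening: 0.687
grasp_force: 32.6
```

```bash
python3 go.py 584 -29 16 3.071; python3 - <<'E'
src=open('ov.py').read().split("cv2.imwrite")[0]
exec(src)
s=sense()["eef_pos"]
L=[circ(s[0]-1.1,s[1],29.5,s[2]+10.7),circ(s[0]-1.1,s[1],29.5,s[2]-11.3)]
u,v=w2px(f,s)[0].astype(int); print(u,v)
cv2.imwrite("pics/cup.png",dr(u-35,v-35,70,70,8))
E
```

```text
at [581.8 -27.2  66.3] yaw 3.074 t 5.6 q6 -1.55 | turn 0.003 | shift [-2.3 -1.6 50.3] /8: [-0.3 -0.2  6.3] /16: [-0.1 -0.1  3.1]
245 209
```

View pics/cup.png

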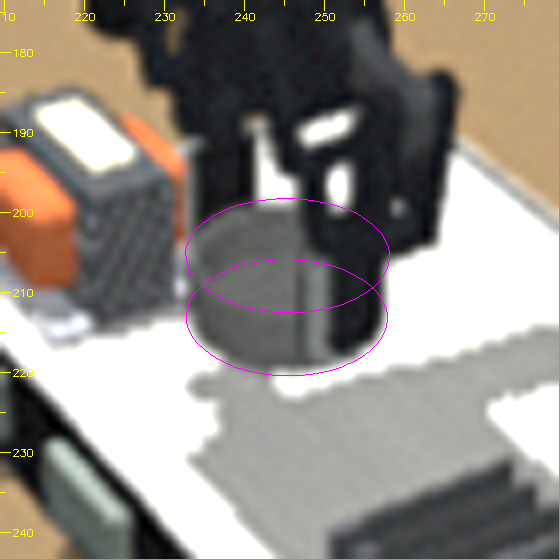

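The cup is held where predicted, with its bottom near px (245,218). I'll lower it now.

{"method": "step_arm", "body": {"motion": [{"claw": 50,"delta_pos": [-2.3,-1.6,12],"turn": 0},{"claw": 50,"delta_pos": [0,0,12],"turn": 0},{"claw": 50,"delta_pos": [0,0,12],"turn": 0},{"claw": 50,"delta_pos": [0,0,8],"turn": 0},{"claw": 50,"delta_pos": [0,0,3],"turn": 0},{"claw": 50,"delta_pos": [0,0,2],"turn": 0},{"claw": 50,"delta_pos": [0,0,1],"turn": 0},{"claw": 50,"delta_pos": [0,0,0],"turn": 0}]}}

```text
clock: 6.28
eef_pos: [585.3, -29.0, 17.2]
tcp_rot: [3.142, 0.0, 3.073]
contact_force: [0.2, 0.8, -0.3]
opening: 0.682
grasp_force: 32.6
```

{"method": "step_arm", "body": {"motion": [{"claw": 50,"delta_pos": [1,0,1],"turn": 0},{"claw": 50,"delta_pos": [0,0,1],"turn": 0},{"claw": 50,"delta_pos": [0,0,0.5],"turn": 0},{"claw": 50,"delta_pos": [0,0,0],"turn": 0}]}}

```text
clock: 6.62
eef_pos: [584.3, -28.9, 14.9]
tcp_rot: [3.142, 0.0, 3.073]
contact_force: [-0.9, -1.0, 0.1]
opening: 0.688
grasp_force: 32.6
```

{"method": "step_arm", "body": {"motion": [{"claw": 50,"delta_pos": [0,0,0.7],"turn": 0},{"claw": 50,"delta_pos": [0,0,0.3],"turn": 0},{"claw": 50,"delta_pos": [0,0,0],"turn": 0}]}}

```text
clock: 6.87
eef_pos: [584.5, -28.9, 14.4]
tcp_rot: [-3.142, 0.0, 3.073]
contact_force: [-1.5, -0.0, 5.4]
opening: 0.681
grasp_force: 33.1
```

{"method": "step_arm", "body": {"motion": [{"claw": 72,"delta_pos": [0,0,0],"turn": 0},{"claw": 72,"delta_pos": [0,0,0],"turn": 0},{"claw": 72,"delta_pos": [0,0,-3],"turn": 0},{"claw": 72,"delta_pos": [0,0,-15],"turn": 0},{"claw": 72,"delta_pos": [0,0,-30],"turn": 0},{"claw": 72,"delta_pos": [0,0,-30],"turn": 0},{"claw": 72,"delta_pos": [0,0,-30],"turn": 0},{"claw": 72,"delta_pos": [0,0,-10],"turn": 0}]}}

```text
clock: 7.53
eef_pos: [586.4, -29.1, 136.1]
tcp_rot: [3.142, 0.005, 3.073]
contact_force: [0.8, 0.3, 1.2]
opening: 0.84
grasp_force: 0.0
```

```bash
python3 go.py 469.3 -283 105 3.071
```

```text
at [586.4 -29.1 136.1] yaw 3.073 t 7.5 q6 -1.55 | turn 0.002 | shift [  98.9 -261.6   31.1] /8: [ 12.4 -32.7   3.9] /16: [  6.2 -16.3   1.9]
```

{"method": "step_arm", "body": {"motion": [{"claw": 72,"delta_pos": [12.2,-32.6,3],"turn": 0},{"claw": 72,"delta_pos": [12.2,-32.6,3],"turn": 0},{"claw": 72,"delta_pos": [12.2,-32.6,3],"turn": 0},{"claw": 72,"delta_pos": [12.2,-32.6,3],"turn": 0},{"claw": 72,"delta_pos": [12.2,-32.6,3],"turn": 0},{"claw": 72,"delta_pos": [12.2,-32.6,3],"turn": 0},{"claw": 72,"delta_pos": [12.2,-32.6,3],"turn": 0},{"claw": 72,"delta_pos": [12.2,-32.6,3],"turn": 0}]}}

```text
clock: 8.2
eef_pos: [467.8, -283.7, 107.4]
tcp_rot: [3.141, -0.0, 3.073]
contact_force: [1.2, -1.1, -0.2]
opening: 0.844
grasp_force: 0.0
```

{"method": "step_arm", "body": {"motion": [{"claw": 72,"delta_pos": [0,0,0],"turn": 0},{"claw": 72,"delta_pos": [0,0,0],"turn": 0},{"claw": 72,"delta_pos": [0,0,0],"turn": 0}]}}

```text
clock: 8.45
eef_pos: [468.7, -282.3, 107.5]
tcp_rot: [3.141, -0.0, 3.072]
contact_force: [0.6, -0.3, 0.2]
opening: 0.842
grasp_force: 0.0
```

```bash
python3 go.py 469.3 -283 45 3.071; python3 - <<'E'
from h import *
f=grab_frame("top")
print(w2px(f,[[584,-29,25]]))
cv2.imwrite("pics/cup2.png",tile(f,195,140,100,70,8))
E
```

```text
at [ 468.7 -282.3  107.5] yaw 3.072 t 8.4 q6 -2.05 | turn 0.001 | shift [-0.6 -0.7 62.5] /8: [-0.1 -0.1  7.8] /16: [-0.  -0.   3.9]
[[244.18807391 168.76712601]]
```

View pics/cup2.png

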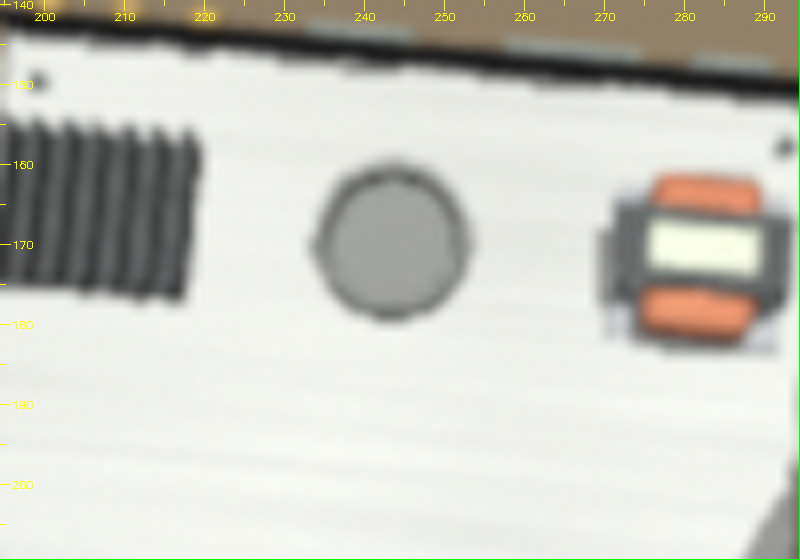

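The cup sits in the pan with its rim centre at px (243.5,169.5), within about 2 mm of the goal. On to the capacitor.

{"method": "step_arm", "body": {"motion": [{"claw": 72,"delta_pos": [-0.6,-0.7,16],"turn": 0},{"claw": 72,"delta_pos": [0,0,16],"turn": 0},{"claw": 72,"delta_pos": [0,0,16],"turn": 0},{"claw": 72,"delta_pos": [0,0,14],"turn": 0},{"claw": 72,"delta_pos": [0,0,0],"turn": 0},{"claw": 28,"delta_pos": [0,0,0],"turn": 0},{"claw": 28,"delta_pos": [0,0,0],"turn": 0},{"claw": 28,"delta_pos": [0,0,0],"turn": 0}], "force": 35}}

```text
clock: 9.17
eef_pos: [470.4, -283.1, 46.8]
tcp_rot: [-3.141, 0.001, 3.074]
contact_force: [-0.2, -1.6, 0.3]
opening: 0.423
grasp_force: 0.2
```

{"method": "step_arm", "body": {"motion": [{"claw": 28,"delta_pos": [0,0,0],"turn": 0},{"claw": 28,"delta_pos": [0,0,0],"turn": 0},{"claw": 28,"delta_pos": [0,0,0],"turn": 0},{"claw": 28,"delta_pos": [0,0,0],"turn": 0}]}}

```text
clock: 9.5
eef_pos: [470.2, -283.4, 46.8]
tcp_rot: [-3.141, 0.002, 3.072]
contact_force: [0.9, 1.6, 7.2]
opening: 0.399
grasp_force: 34.6
```

{"method": "step_arm", "body": {"motion": [{"claw": 28,"delta_pos": [0,0,-10],"turn": 0},{"claw": 28,"delta_pos": [0,0,-20],"turn": 0},{"claw": 28,"delta_pos": [0,0,-25],"turn": 0},{"claw": 28,"delta_pos": [0,0,-25],"turn": 0},{"claw": 28,"delta_pos": [0,0,-15],"turn": 0},{"claw": 28,"delta_pos": [0,0,0],"turn": 0},{"claw": 28,"delta_pos": [0,0,0],"turn": 0}]}}

```text
clock: 10.08
eef_pos: [469.8, -283.5, 141.8]
tcp_rot: [-3.141, 0.002, 3.073]
contact_force: [-0.3, 0.2, -1.3]
opening: 0.396
grasp_force: 35.3
```

```bash
python3 go.py 583 -28.2 110 3.071
```

```text
at [ 469.8 -283.5  141.8] yaw 3.073 t 10.1 q6 -2.05 | turn 0.002 | shift [-94.9 262.6  31.8] /8: [-11.9  32.8   4. ] /16: [-5.9 16.4  2. ]
```

{"method": "step_arm", "body": {"motion": [{"claw": 28,"delta_pos": [-11.9,32.8,0],"turn": 0},{"claw": 28,"delta_pos": [-11.9,32.8,0],"turn": 0},{"claw": 28,"delta_pos": [-11.9,32.8,0],"turn": 0},{"claw": 28,"delta_pos": [-11.9,32.8,0],"turn": 0},{"claw": 28,"delta_pos": [-11.9,32.8,4],"turn": 0},{"claw": 28,"delta_pos": [-11.9,32.8,8],"turn": 0},{"claw": 28,"delta_pos": [-11.9,32.8,10],"turn": 0},{"claw": 28,"delta_pos": [-11.9,32.8,10],"turn": 0}]}}

```text
clock: 10.75
eef_pos: [582.0, -26.3, 107.1]
tcp_rot: [-3.141, -0.002, 3.073]
contact_force: [1.1, 0.6, -0.4]
opening: 0.395
grasp_force: 35.4
```

{"method": "step_arm", "body": {"motion": [{"claw": 28,"delta_pos": [0,0,0],"turn": 0},{"claw": 28,"delta_pos": [0,0,0],"turn": 0},{"claw": 28,"delta_pos": [0,0,0],"turn": 0},{"claw": 28,"delta_pos": [0,0,0],"turn": 0}]}}

```text
clock: 11.08
eef_pos: [581.7, -28.8, 108.3]
tcp_rot: [-3.141, -0.001, 3.072]
contact_force: [0.2, -0.2, -1.0]
opening: 0.391
grasp_force: 35.4
```

```bash
python3 go.py 583 -28.2 60 3.071; python3 - <<'E'
from h import *
f=grab_frame("scene"); cv2.imwrite("pics/cap.png",tile(f,205,150,80,75,8))
E
```

```text
at [581.7 -28.8 108.3] yaw 3.072 t 11.1 q6 -1.55 | turn 0.001 | shift [-1.2  0.7 48.3] /8: [-0.2  0.1  6. ] /16: [-0.1  0.   3. ]
```

View pics/cap.png

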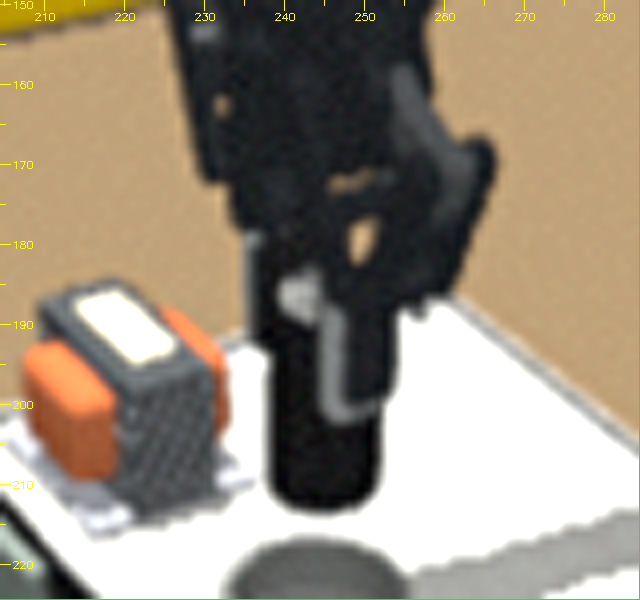

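The capacitor hangs vertical at px column about 245, directly over the cup at about 244. Lowering it in.

{"method": "step_arm", "body": {"motion": [{"claw": 28,"delta_pos": [-1,0.5,10],"turn": 0},{"claw": 28,"delta_pos": [0,0,12],"turn": 0},{"claw": 28,"delta_pos": [0,0,12],"turn": 0},{"claw": 28,"delta_pos": [0,0,12],"turn": 0},{"claw": 28,"delta_pos": [0,0,5],"turn": 0},{"claw": 28,"delta_pos": [0,0,2],"turn": 0},{"claw": 28,"delta_pos": [0,0,0.7],"turn": 0},{"claw": 28,"delta_pos": [0,0,0],"turn": 0}]}}

```text
clock: 11.8
eef_pos: [583.7, -27.5, 55.0]
tcp_rot: [-3.142, 0.0, 3.073]
contact_force: [-0.7, 0.9, -1.5]
opening: 0.392
grasp_force: 35.4
```

{"method": "step_arm", "body": {"motion": [{"claw": 28,"delta_pos": [0,0,0.7],"turn": 0},{"claw": 28,"delta_pos": [0,0,0.7],"turn": 0},{"claw": 28,"delta_pos": [0,0,0],"turn": 0}]}}

```text
clock: 12.05
eef_pos: [583.8, -27.5, 54.0]
tcp_rot: [3.142, 0.001, 3.073]
contact_force: [0.3, 0.3, -0.9]
opening: 0.393
grasp_force: 35.4
```

{"method": "step_arm", "body": {"motion": [{"claw": 28,"delta_pos": [0,0,0.6],"turn": 0},{"claw": 28,"delta_pos": [0,0,0.6],"turn": 0},{"claw": 28,"delta_pos": [0,0,0],"turn": 0}]}}

```text
clock: 12.3
eef_pos: [584.3, -27.6, 53.8]
tcp_rot: [-3.142, 0.002, 3.073]
contact_force: [-2.7, -0.4, 9.7]
opening: 0.396
grasp_force: 36.0
```

{"method": "step_arm", "body": {"motion": [{"claw": 55,"delta_pos": [0,0,0],"turn": 0},{"claw": 55,"delta_pos": [0,0,0],"turn": 0},{"claw": 55,"delta_pos": [0,0,0],"turn": 0},{"claw": 55,"delta_pos": [0,0,-5],"turn": 0},{"claw": 55,"delta_pos": [0,0,-20],"turn": 0},{"claw": 55,"delta_pos": [0,0,-25],"turn": 0},{"claw": 55,"delta_pos": [0,0,-25],"turn": 0},{"claw": 55,"delta_pos": [0,0,-25],"turn": 0}]}}

```text
clock: 12.97
eef_pos: [583.2, -27.5, 153.6]
tcp_rot: [-3.142, -0.001, 3.073]
contact_force: [1.8, -1.0, -0.7]
opening: 0.639
grasp_force: 0.0
```

{"method": "step_arm", "body": {"motion": [{"claw": 85,"delta_pos": [0,0,0],"turn": 0.12},{"claw": 85,"delta_pos": [0,0,0],"turn": 0.12},{"claw": 85,"delta_pos": [0,0,0],"turn": 0.12},{"claw": 85,"delta_pos": [0,0,0],"turn": 0.12},{"claw": 85,"delta_pos": [0,0,0],"turn": 0.12},{"claw": 85,"delta_pos": [0,0,0],"turn": 0.12},{"claw": 85,"delta_pos": [0,0,0],"turn": 0.12},{"claw": 85,"delta_pos": [0,0,0],"turn": 0.12}]}}

```text
clock: 13.63
eef_pos: [583.5, -27.5, 152.7]
tcp_rot: [-3.142, -0.0, 2.107]
contact_force: [0.7, -0.6, 0.8]
opening: 0.994
grasp_force: 0.0
```

{"method": "step_arm", "body": {"motion": [{"claw": 85,"delta_pos": [0,0,0],"turn": 0.12},{"claw": 85,"delta_pos": [0,0,0],"turn": 0.12},{"claw": 85,"delta_pos": [0,0,0],"turn": 0.102},{"claw": 85,"delta_pos": [0,0,0],"turn": 0}]}}

```text
clock: 13.97
eef_pos: [583.5, -27.5, 152.7]
tcp_rot: [-3.142, 0.0, 1.766]
contact_force: [0.5, 0.1, 0.6]
opening: 1.0
grasp_force: 0.0
```

```bash
python3 go.py 361.3 283.2 80 1.771
```

```text
at [583.5 -27.5 152.7] yaw 1.766 t 14.0 q6 -0.25 | turn -0.005 | shift [ 348.7 -156.    72.7] /8: [ 43.6 -19.5   9.1] /16: [21.8 -9.7  4.5]
```

12 rows of (29, -13, 6).

{"method": "step_arm", "body": {"motion": [{"claw": 85,"delta_pos": [29,-13,6],"turn": 0},{"claw": 85,"delta_pos": [29,-13,6],"turn": 0},{"claw": 85,"delta_pos": [29,-13,6],"turn": 0},{"claw": 85,"delta_pos": [29,-13,6],"turn": 0},{"claw": 85,"delta_pos": [29,-13,6],"turn": 0},{"claw": 85,"delta_pos": [29,-13,6],"turn": 0},{"claw": 85,"delta_pos": [29,-13,6],"turn": 0},{"claw": 85,"delta_pos": [29,-13,6],"turn": 0}]}}

```text
clock: 14.63
eef_pos: [434.6, 180.2, 104.5]
tcp_rot: [3.141, -0.0, 1.775]
contact_force: [1.6, 0.8, -0.2]
opening: 0.996
grasp_force: 0.0
```

{"method": "step_arm", "body": {"motion": [{"claw": 85,"delta_pos": [29,-13,6],"turn": 0},{"claw": 85,"delta_pos": [29,-13,6],"turn": 0},{"claw": 85,"delta_pos": [29,-13,6],"turn": 0},{"claw": 85,"delta_pos": [29,-13,6],"turn": 0},{"claw": 85,"delta_pos": [0,0,0],"turn": 0},{"claw": 85,"delta_pos": [0,0,0],"turn": 0},{"claw": 85,"delta_pos": [0,0,0],"turn": 0},{"claw": 85,"delta_pos": [0,0,0],"turn": 0}]}}

```text
clock: 15.3
eef_pos: [362.1, 282.1, 80.7]
tcp_rot: [3.141, -0.0, 1.771]
contact_force: [0.2, 0.6, 0.4]
opening: 0.999
grasp_force: 0.0
```

```bash
python3 go.py 361.3 283.2 14 1.771; python3 - <<'E'
from h import *
f=grab_frame("top"); cv2.imwrite("pics/fan.png",np.hstack([tile(f,225,150,40,45,8),tile(f,115,218,50,45,8)]))
E
```

```text
at [362.1 282.1  80.7] yaw 1.771 t 15.3 q6 0.46 | turn 0.0 | shift [ 1.2 -0.6 66.7] /8: [ 0.2 -0.1  8.3] /16: [ 0.1 -0.   4.2]
```

View pics/fan.png

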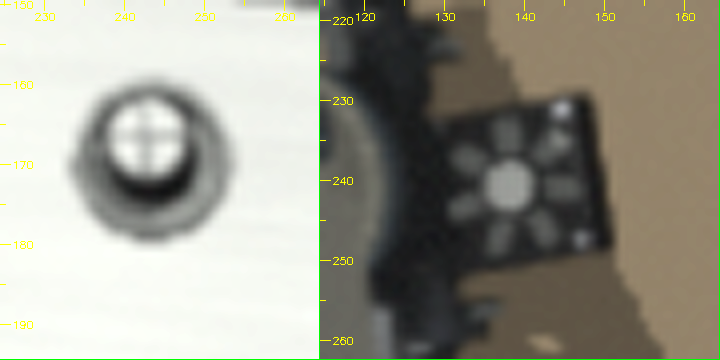

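The capacitor stands in the cup (top centre at px (243,167)). The fan hub is unchanged at (138,241). Gripping the fan.

{"method": "step_arm", "body": {"motion": [{"claw": 85,"delta_pos": [1.2,-0.6,15],"turn": 0},{"claw": 85,"delta_pos": [0,0,15],"turn": 0},{"claw": 85,"delta_pos": [0,0,15],"turn": 0},{"claw": 85,"delta_pos": [0,0,14],"turn": 0},{"claw": 85,"delta_pos": [0,0,6],"turn": 0},{"claw": 85,"delta_pos": [0,0,0],"turn": 0},{"claw": 50,"delta_pos": [0,0,0],"turn": 0},{"claw": 50,"delta_pos": [0,0,0],"turn": 0}]}}

```text
clock: 16.02
eef_pos: [361.3, 283.7, 16.1]
tcp_rot: [3.141, -0.0, 1.77]
contact_force: [-3.5, -0.3, 2.1]
opening: 0.742
grasp_force: 1.7
```

{"method": "step_arm", "body": {"motion": [{"claw": 50,"delta_pos": [0,0,0],"turn": 0},{"claw": 50,"delta_pos": [0,0,0],"turn": 0},{"claw": 50,"delta_pos": [0,0,0],"turn": 0},{"claw": 50,"delta_pos": [0,0,0],"turn": 0}]}}

```text
clock: 16.35
eef_pos: [361.3, 283.8, 16.4]
tcp_rot: [3.14, -0.0, 1.771]
contact_force: [1.3, -3.0, 6.8]
opening: 0.689
grasp_force: 38.5
```

{"method": "step_arm", "body": {"motion": [{"claw": 50,"delta_pos": [0,0,-12],"turn": 0},{"claw": 50,"delta_pos": [0,0,-25],"turn": 0},{"claw": 50,"delta_pos": [0,0,-25],"turn": 0},{"claw": 50,"delta_pos": [0,0,-25],"turn": 0.1},{"claw": 50,"delta_pos": [0,0,-20],"turn": 0.1},{"claw": 50,"delta_pos": [0,0,-5],"turn": 0.071},{"claw": 50,"delta_pos": [0,0,0],"turn": 0},{"claw": 50,"delta_pos": [0,0,0],"turn": 0}]}}

```text
clock: 17.02
eef_pos: [360.8, 283.7, 127.9]
tcp_rot: [3.141, -0.001, 1.502]
contact_force: [-0.1, 0.4, -0.2]
opening: 0.693
grasp_force: 38.3
```

```bash
python3 go.py 591.3 86 100 1.5
```

```text
at [360.8 283.7 127.9] yaw 1.502 t 17.0 q6 0.73 | turn 0.002 | shift [-180.9  243.9   27.9] /8: [-22.6  30.5   3.5] /16: [-11.3  15.2   1.7]
```

{"method": "step_arm", "body": {"motion": [{"claw": 50,"delta_pos": [-18,24.4,0],"turn": 0},{"claw": 50,"delta_pos": [-18,24.4,0],"turn": 0},{"claw": 50,"delta_pos": [-18,24.4,0],"turn": 0},{"claw": 50,"delta_pos": [-18,24.4,0],"turn": 0},{"claw": 50,"delta_pos": [-18,24.4,0],"turn": 0},{"claw": 50,"delta_pos": [-18,24.4,0],"turn": 0},{"claw": 50,"delta_pos": [-18,24.4,0],"turn": 0},{"claw": 50,"delta_pos": [-18,24.4,0],"turn": 0}]}}

```text
clock: 17.68
eef_pos: [545.4, 124.8, 126.1]
tcp_rot: [-3.14, 0.001, 1.503]
contact_force: [0.6, 0.2, -0.6]
opening: 0.695
grasp_force: 38.3
```

{"method": "step_arm", "body": {"motion": [{"claw": 50,"delta_pos": [-18,24.4,10],"turn": 0},{"claw": 50,"delta_pos": [-18,24.4,10],"turn": 0},{"claw": 50,"delta_pos": [0,0,8],"turn": 0},{"claw": 50,"delta_pos": [0,0,0],"turn": 0},{"claw": 50,"delta_pos": [0,0,0],"turn": 0},{"claw": 50,"delta_pos": [0,0,0],"turn": 0},{"claw": 50,"delta_pos": [0,0,0],"turn": 0}]}}

```text
clock: 18.27
eef_pos: [590.7, 87.6, 99.7]
tcp_rot: [-3.141, -0.0, 1.501]
contact_force: [0.3, -0.8, -0.8]
opening: 0.691
grasp_force: 38.3
```

```bash
python3 go.py 591.3 86 63 1.5
```

```text
at [590.7  87.6  99.7] yaw 1.501 t 18.3 q6 0.21 | turn 0.001 | shift [-1.5  0.7 36.7] /8: [-0.2  0.1  4.6] /16: [-0.1  0.   2.3]
```

{"method": "step_arm", "body": {"motion": [{"claw": 50,"delta_pos": [-1.5,0.7,8],"turn": 0},{"claw": 50,"delta_pos": [0,0,10],"turn": 0},{"claw": 50,"delta_pos": [0,0,10],"turn": 0},{"claw": 50,"delta_pos": [0,0,7],"turn": 0},{"claw": 50,"delta_pos": [0,0,3],"turn": 0},{"claw": 50,"delta_pos": [0,0,1],"turn": 0},{"claw": 50,"delta_pos": [0,0,0.5],"turn": 0},{"claw": 50,"delta_pos": [0,0,0],"turn": 0}]}}

```text
clock: 18.93
eef_pos: [592.0, 85.2, 59.8]
tcp_rot: [3.142, 0.0, 1.5]
contact_force: [0.0, 0.6, -0.2]
opening: 0.694
grasp_force: 38.3
```

{"method": "step_arm", "body": {"motion": [{"claw": 50,"delta_pos": [0,0,0.6],"turn": 0},{"claw": 50,"delta_pos": [0,0,0.5],"turn": 0},{"claw": 50,"delta_pos": [0,0,0],"turn": 0}]}}

```text
clock: 19.18
eef_pos: [592.2, 85.2, 59.4]
tcp_rot: [3.141, -0.0, 1.5]
contact_force: [-0.4, -0.6, 3.9]
opening: 0.692
grasp_force: 38.8
```

{"method": "step_arm", "body": {"motion": [{"claw": 76,"delta_pos": [0,0,0],"turn": 0},{"claw": 76,"delta_pos": [0,0,0],"turn": 0},{"claw": 76,"delta_pos": [0,0,0],"turn": 0},{"claw": 76,"delta_pos": [0,0,-5],"turn": 0},{"claw": 76,"delta_pos": [0,0,-20],"turn": 0},{"claw": 76,"delta_pos": [0,0,-30],"turn": 0},{"claw": 60,"delta_pos": [0,0,-30],"turn": 0},{"claw": 50,"delta_pos": [0,0,-10],"turn": 0}]}}

```text
clock: 19.85
eef_pos: [594.0, 85.5, 158.3]
tcp_rot: [3.136, -0.001, 1.5]
contact_force: [0.7, 0.1, 0.3]
opening: 0.624
grasp_force: 0.0
```

{"method": "step_arm", "body": {"motion": [{"claw": 50,"delta_pos": [0,0,0],"turn": -0.12},{"claw": 50,"delta_pos": [0,0,0],"turn": -0.12},{"claw": 50,"delta_pos": [0,0,0],"turn": -0.12},{"claw": 50,"delta_pos": [0,0,0],"turn": -0.12},{"claw": 50,"delta_pos": [0,0,0],"turn": -0.12},{"claw": 50,"delta_pos": [0,0,0],"turn": -0.12},{"claw": 50,"delta_pos": [0,0,0],"turn": -0.12},{"claw": 50,"delta_pos": [0,0,0],"turn": -0.12}]}}

```text
clock: 20.52
eef_pos: [591.7, 85.2, 153.8]
tcp_rot: [-3.141, -0.0, 2.466]
contact_force: [-0.3, -0.4, -0.5]
opening: 0.587
grasp_force: 0.0
```

{"method": "step_arm", "body": {"motion": [{"claw": 50,"delta_pos": [0,0,0],"turn": -0.12},{"claw": 50,"delta_pos": [0,0,0],"turn": -0.12},{"claw": 50,"delta_pos": [0,0,0],"turn": -0.12},{"claw": 50,"delta_pos": [0,0,0],"turn": -0.12},{"claw": 50,"delta_pos": [0,0,0],"turn": -0.115},{"claw": 50,"delta_pos": [0,0,0],"turn": 0},{"claw": 50,"delta_pos": [0,0,0],"turn": 0}]}}

```text
clock: 21.1
eef_pos: [591.8, 85.2, 153.8]
tcp_rot: [-3.142, -0.0, 3.051]
contact_force: [-0.5, -0.3, 0.3]
opening: 0.586
grasp_force: 0.0
```

```bash
python3 go.py 599.7 -305.4 80 3.055
```

```text
at [591.8  85.2 153.8] yaw 3.051 t 21.1 q6 -1.34 | turn -0.004 | shift [ -41.6 -388.5   73.8] /8: [ -5.2 -48.6   9.2] /16: [ -2.6 -24.3   4.6]
```

{"method": "step_arm", "body": {"motion": [{"claw": 50,"delta_pos": [-3.5,-32.4,4],"turn": 0},{"claw": 50,"delta_pos": [-3.5,-32.4,4],"turn": 0},{"claw": 50,"delta_pos": [-3.5,-32.4,4],"turn": 0},{"claw": 50,"delta_pos": [-3.5,-32.4,4],"turn": 0},{"claw": 50,"delta_pos": [-3.5,-32.4,4],"turn": 0},{"claw": 50,"delta_pos": [-3.5,-32.4,4],"turn": 0},{"claw": 50,"delta_pos": [-3.5,-32.4,4],"turn": 0},{"claw": 50,"delta_pos": [-3.5,-32.4,4],"turn": 0}]}}

```text
clock: 21.77
eef_pos: [597.1, -177.0, 121.8]
tcp_rot: [3.142, 0.0, 3.05]
contact_force: [0.6, -0.1, 0.4]
opening: 0.589
grasp_force: 0.0
```

{"method": "step_arm", "body": {"motion": [{"claw": 50,"delta_pos": [-3.5,-32.4,10],"turn": 0},{"claw": 50,"delta_pos": [-3.5,-32.4,10],"turn": 0},{"claw": 50,"delta_pos": [-3.5,-32.4,10],"turn": 0},{"claw": 50,"delta_pos": [-3.5,-32.4,12],"turn": 0},{"claw": 50,"delta_pos": [0,0,0],"turn": 0},{"claw": 50,"delta_pos": [0,0,0],"turn": 0},{"claw": 50,"delta_pos": [0,0,0],"turn": 0},{"claw": 50,"delta_pos": [0,0,0],"turn": 0}]}}

```text
clock: 22.43
eef_pos: [600.2, -304.7, 80.2]
tcp_rot: [3.141, 0.0, 3.054]
contact_force: [0.3, 0.3, 0.3]
opening: 0.583
grasp_force: 0.0
```

```bash
python3 go.py 599.7 -305.4 12 3.055; python3 - <<'E'
from h import *
f=grab_frame("top"); g=grab_frame("scene"); cv2.imwrite("pics/fan2.png",np.hstack([tile(f,183,140,60,60,6),tile(g,225,200,60,60,6)]))
E
```

```text
at [ 600.2 -304.7   80.2] yaw 3.054 t 22.4 q6 -1.96 | turn -0.001 | shift [ 0.4 -0.7 68.2] /8: [ 0.1 -0.1  8.5] /16: [ 0.  -0.   4.3]
```

View pics/fan2.png

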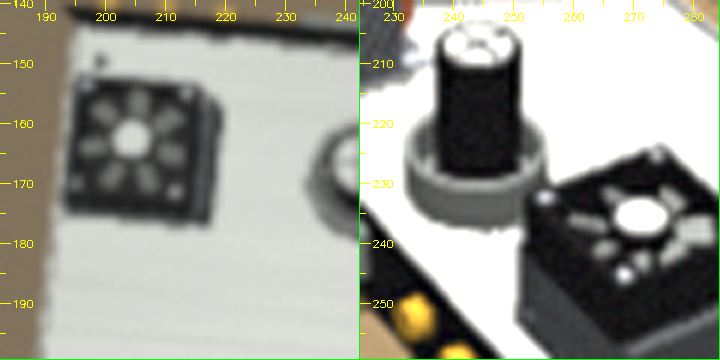

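The fan sits flat on the heat sink with its hub at top px (204.5,162.7), and the capacitor stands upright in the cup. Now the long strip.

{"method": "step_arm", "body": {"motion": [{"claw": 50,"delta_pos": [0.4,-0.7,15],"turn": 0},{"claw": 50,"delta_pos": [0,0,15],"turn": 0},{"claw": 50,"delta_pos": [0,0,15],"turn": 0},{"claw": 50,"delta_pos": [0,0,14],"turn": 0},{"claw": 50,"delta_pos": [0,0,9],"turn": 0},{"claw": 50,"delta_pos": [0,0,0],"turn": 0},{"claw": 15,"delta_pos": [0,0,0],"turn": 0},{"claw": 15,"delta_pos": [0,0,0],"turn": 0}]}}

```text
clock: 23.2
eef_pos: [599.9, -306.6, 12.2]
tcp_rot: [-3.141, 0.0, 3.055]
contact_force: [0.2, -0.3, 0.1]
opening: 0.312
grasp_force: 0.0
```

{"method": "step_arm", "body": {"motion": [{"claw": 15,"delta_pos": [0,0,0],"turn": 0},{"claw": 15,"delta_pos": [0,0,0],"turn": 0},{"claw": 15,"delta_pos": [0,0,0],"turn": 0},{"claw": 15,"delta_pos": [0,0,0],"turn": 0},{"claw": 15,"delta_pos": [0,0,0],"turn": 0}]}}

```text
clock: 23.62
eef_pos: [600.0, -306.7, 12.6]
tcp_rot: [-3.141, 0.001, 3.055]
contact_force: [0.1, 0.2, 4.1]
opening: 0.244
grasp_force: 35.6
```

```bash
python3 - <<'E'
from h import *
f=grab_frame("top"); print(w2px(f,[[591.3,85.7,68]]),px2w(f,(204.5,162.7),68),px2w(f,(242.8,167.2),72),px2w(f,(243.5,169.5),25))
c,s=np.cos(-.071),np.sin(-.071)
for y in(-115,115): print(543.2-50*c-s*y,-26.2-50*s+c*y)
E
```

```text
[[204.32046005 163.30816754]] [593.10921991  85.23757049  68.        ] [581.03782017 -27.36247809  72.        ] [581.72854438 -26.97762502  25.        ]
485.16783029988073 -137.36324608384083
501.4841138359053 92.0572824038515
```

{"method": "step_arm", "body": {"motion": [{"claw": 15,"delta_pos": [0,0,-12],"turn": 0},{"claw": 15,"delta_pos": [0,0,-25],"turn": 0},{"claw": 15,"delta_pos": [0,0,-25],"turn": 0},{"claw": 15,"delta_pos": [0,0,-25],"turn": 0.12},{"claw": 15,"delta_pos": [0,0,-15],"turn": 0.12},{"claw": 15,"delta_pos": [0,0,0],"turn": 0.12},{"claw": 15,"delta_pos": [0,0,0],"turn": 0.12},{"claw": 15,"delta_pos": [0,0,0],"turn": 0.12}]}}

```text
clock: 24.33
eef_pos: [599.7, -306.4, 115.1]
tcp_rot: [3.141, 0.001, 2.449]
contact_force: [-0.1, 0.6, -0.0]
opening: 0.245
grasp_force: 35.0
```

{"method": "step_arm", "body": {"motion": [{"claw": 15,"delta_pos": [0,0,0],"turn": 0.12},{"claw": 15,"delta_pos": [0,0,0],"turn": 0.12},{"claw": 15,"delta_pos": [0,0,0],"turn": 0.12},{"claw": 15,"delta_pos": [0,0,0],"turn": 0.12},{"claw": 15,"delta_pos": [0,0,0],"turn": 0.12},{"claw": 15,"delta_pos": [0,0,0],"turn": 0.12},{"claw": 15,"delta_pos": [0,0,0],"turn": 0.12},{"claw": 15,"delta_pos": [0,0,0],"turn": 0.115}]}}

```text
clock: 25.0
eef_pos: [599.4, -306.3, 114.5]
tcp_rot: [-3.142, -0.0, 1.494]
contact_force: [-1.0, 0.3, 0.1]
opening: 0.245
grasp_force: 35.0
```

{"method": "step_arm", "body": {"motion": [{"claw": 15,"delta_pos": [0,0,0],"turn": 0},{"claw": 15,"delta_pos": [0,0,0],"turn": 0}]}}

```text
clock: 25.17
eef_pos: [599.5, -306.4, 114.3]
tcp_rot: [3.142, 0.0, 1.503]
contact_force: [-0.3, 0.2, -0.4]
opening: 0.251
grasp_force: 35.0
```

```bash
python3 go.py 485.2 -137.4 70 1.5
```

```text
at [ 599.5 -306.4  114.3] yaw 1.503 t 25.2 q6 -0.41 | turn 0.003 | shift [ 160.5 -126.    44.3] /8: [ 20.1 -15.7   5.5] /16: [10.  -7.9  2.8]
```

{"method": "step_arm", "body": {"motion": [{"claw": 15,"delta_pos": [20,-15.7,0],"turn": 0},{"claw": 15,"delta_pos": [20,-15.7,0],"turn": 0},{"claw": 15,"delta_pos": [20,-15.7,0],"turn": 0},{"claw": 15,"delta_pos": [20,-15.7,0],"turn": 0},{"claw": 15,"delta_pos": [20,-15.7,0],"turn": 0},{"claw": 15,"delta_pos": [20,-15.7,0],"turn": 0},{"claw": 15,"delta_pos": [20,-15.7,10],"turn": 0},{"claw": 15,"delta_pos": [20,-15.7,20],"turn": 0}]}}

```text
clock: 25.83
eef_pos: [486.6, -137.5, 85.8]
tcp_rot: [3.137, 0.001, 1.504]
contact_force: [1.0, 0.2, -1.1]
opening: 0.246
grasp_force: 35.0
```

{"method": "step_arm", "body": {"motion": [{"claw": 15,"delta_pos": [0,0,20],"turn": 0},{"claw": 15,"delta_pos": [0,0,20],"turn": 0},{"claw": 15,"delta_pos": [0,0,0],"turn": 0},{"claw": 15,"delta_pos": [0,0,0],"turn": 0},{"claw": 15,"delta_pos": [0,0,0],"turn": 0}]}}

```text
clock: 26.25
eef_pos: [486.3, -138.2, 44.7]
tcp_rot: [3.141, 0.0, 1.501]
contact_force: [0.7, 0.3, -0.8]
opening: 0.242
grasp_force: 35.0
```

```bash
python3 go.py 485.2 -137.4 15.6 1.5
```

```text
at [ 486.3 -138.2   44.7] yaw 1.501 t 26.2 q6 -0.21 | turn 0.001 | shift [ 0.7 -1.2 29.1] /8: [ 0.1 -0.1  3.6] /16: [ 0.  -0.1  1.8]
```

{"method": "step_arm", "body": {"motion": [{"claw": 15,"delta_pos": [0.7,-1.2,9],"turn": 0},{"claw": 15,"delta_pos": [0,0,9],"turn": 0},{"claw": 15,"delta_pos": [0,0,6],"turn": 0},{"claw": 15,"delta_pos": [0,0,3],"turn": 0},{"claw": 15,"delta_pos": [0,0,1],"turn": 0},{"claw": 15,"delta_pos": [0,0,0.7],"turn": 0},{"claw": 15,"delta_pos": [0,0,0.5],"turn": 0},{"claw": 15,"delta_pos": [0,0,0],"turn": 0}]}}

```text
clock: 26.92
eef_pos: [484.0, -137.1, 15.5]
tcp_rot: [-3.14, -0.0, 1.5]
contact_force: [-5.7, 1.3, 17.4]
opening: 0.244
grasp_force: 37.1
```

{"method": "step_arm", "body": {"motion": [{"claw": 42,"delta_pos": [0,0,0],"turn": 0},{"claw": 42,"delta_pos": [0,0,0],"turn": 0},{"claw": 42,"delta_pos": [0,0,0],"turn": 0},{"claw": 42,"delta_pos": [0,0,-5],"turn": 0},{"claw": 42,"delta_pos": [0,0,-20],"turn": 0},{"claw": 42,"delta_pos": [0,0,-30],"turn": 0},{"claw": 42,"delta_pos": [0,0,-30],"turn": 0},{"claw": 42,"delta_pos": [0,0,-30],"turn": 0}]}}

```text
clock: 27.58
eef_pos: [484.1, -137.0, 130.9]
tcp_rot: [-3.141, -0.0, 1.5]
contact_force: [-0.1, 0.4, -0.5]
opening: 0.492
grasp_force: 0.0
```

{"method": "step_arm", "body": {"motion": [{"claw": 42,"delta_pos": [0,0,0],"turn": -0.105},{"claw": 42,"delta_pos": [0,0,0],"turn": -0.105},{"claw": 42,"delta_pos": [0,0,0],"turn": -0.105},{"claw": 42,"delta_pos": [0,0,0],"turn": -0.105},{"claw": 42,"delta_pos": [0,0,0],"turn": 0},{"claw": 42,"delta_pos": [0,0,0],"turn": 0}]}}

```text
clock: 28.08
eef_pos: [484.4, -137.1, 129.8]
tcp_rot: [-3.142, -0.0, 1.917]
contact_force: [1.0, 0.4, -0.3]
opening: 0.493
grasp_force: 0.0
```

```bash
python3 go.py 487 275.7 80 1.92
```

```text
at [ 484.4 -137.1  129.8] yaw 1.917 t 28.1 q6 -0.62 | turn -0.003 | shift [387.  143.6  49.8] /8: [48.4 18.   6.2] /16: [24.2  9.   3.1]
```

{"method": "step_arm", "body": {"motion": [{"claw": 42,"delta_pos": [32.2,12,4],"turn": 0},{"claw": 42,"delta_pos": [32.2,12,4],"turn": 0},{"claw": 42,"delta_pos": [32.2,12,4],"turn": 0},{"claw": 42,"delta_pos": [32.2,12,4],"turn": 0},{"claw": 42,"delta_pos": [32.2,12,4],"turn": 0},{"claw": 42,"delta_pos": [32.2,12,4],"turn": 0},{"claw": 42,"delta_pos": [32.2,12,4],"turn": 0},{"claw": 42,"delta_pos": [32.2,12,4],"turn": 0}]}}

```text
clock: 28.75
eef_pos: [486.4, 139.5, 97.6]
tcp_rot: [3.142, 0.0, 1.916]
contact_force: [1.1, -0.6, 0.0]
opening: 0.494
grasp_force: 0.0
```

{"method": "step_arm", "body": {"motion": [{"claw": 42,"delta_pos": [32.2,12,4],"turn": 0},{"claw": 42,"delta_pos": [32.2,12,4],"turn": 0},{"claw": 42,"delta_pos": [32.2,12,4],"turn": 0},{"claw": 42,"delta_pos": [32.2,12,4],"turn": 0},{"claw": 42,"delta_pos": [0,0,0],"turn": 0},{"claw": 42,"delta_pos": [0,0,0],"turn": 0},{"claw": 42,"delta_pos": [0,0,0],"turn": 0},{"claw": 42,"delta_pos": [0,0,0],"turn": 0}]}}

```text
clock: 29.42
eef_pos: [487.5, 274.2, 81.6]
tcp_rot: [-3.141, 0.0, 1.918]
contact_force: [0.3, -0.6, 0.3]
opening: 0.489
grasp_force: 0.0
```

```bash
python3 go.py 487 275.7 12 1.92; python3 - <<'E'
from h import *
f=grab_frame("top"); g=grab_frame("scene"); cv2.imwrite("pics/ls.png",np.hstack([tile(f,255,160,45,70,8),tile(g,345,220,55,70,8)]))
E
```

```text
at [487.5 274.2  81.6] yaw 1.918 t 29.4 q6 0.16 | turn -0.002 | shift [ 1.5  0.1 69.6] /8: [0.2 0.  8.7] /16: [0.1 0.  4.4]
```

View pics/ls.png

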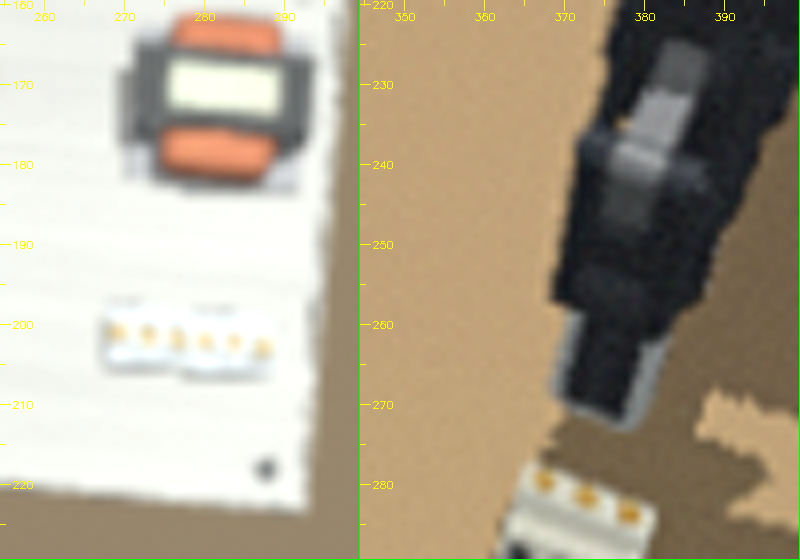

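The long strip lies square in front of the transformer with its screw row centred at top px (278.3,202). The short strip is under the gripper. Descending to grip it.

{"method": "step_arm", "body": {"motion": [{"claw": 42,"delta_pos": [1,0,15],"turn": 0},{"claw": 42,"delta_pos": [0,0,15],"turn": 0},{"claw": 42,"delta_pos": [0,0,15],"turn": 0},{"claw": 42,"delta_pos": [0,0,15],"turn": 0},{"claw": 42,"delta_pos": [0,0,9.5],"turn": 0},{"claw": 42,"delta_pos": [0,0,0],"turn": 0},{"claw": 15,"delta_pos": [0,0,0],"turn": 0},{"claw": 15,"delta_pos": [0,0,0],"turn": 0}]}}

```text
clock: 30.18
eef_pos: [487.9, 276.1, 12.9]
tcp_rot: [3.141, -0.0, 1.919]
contact_force: [-0.4, 0.1, 0.4]
opening: 0.244
grasp_force: 36.3
```

{"method": "step_arm", "body": {"motion": [{"claw": 15,"delta_pos": [0,0,0],"turn": 0},{"claw": 15,"delta_pos": [0,0,0],"turn": 0},{"claw": 15,"delta_pos": [0,0,0],"turn": 0},{"claw": 15,"delta_pos": [0,0,0],"turn": 0},{"claw": 15,"delta_pos": [0,0,0],"turn": 0}]}}

```text
clock: 30.6
eef_pos: [487.8, 276.4, 12.9]
tcp_rot: [3.14, -0.0, 1.92]
contact_force: [-1.0, -1.1, 6.5]
opening: 0.245
grasp_force: 37.1
```

```bash
python3 - <<'E'
from h import *
f=grab_frame("top"); print(px2w(f,(278.25,202),27))
d=px2w(f,(255+262/8,160+348/8),27)-px2w(f,(255+118/8,160+332/8),27); print(np.arctan2(d[1],d[0])+np.pi/2)
E
```

```text
[ 485.35490645 -133.02214719   27.        ]
-0.09208495567218677
```

```bash
python3 - <<'E'
from h import *
f=grab_frame("top"); g=grab_frame("scene")
print("short from scene",px2w(g,(372.75,281.6),24))
im=cv2.cvtColor(f["img"],cv2.COLOR_RGB2HSV).astype(int)
# brass screws of long strip: saturated yellowish within strip area
for n,F,win,zz in (("top",f,(262,194,296,212),27),):
    u0,v0,u1,v1=win; h=im[v0:v1,u0:u1]; w=np.clip(h[...,1]-25,0,None)*((h[...,0]>8)&(h[...,0]<35))
    yy,xx=np.mgrid[v0:v1,u0:u1]; m=w>0; c=(np.sum(xx*w)/w.sum(),np.sum(yy*w)/w.sum()); print("screws",c,xx[m].min(),xx[m].max(),px2w(F,c,zz))
print("trafo label",px2w(f,(282.5,170.5),57))
c,s=np.cos(-.071),np.sin(-.071); print("trafo goal",543.2+40*c+115*s,-26.2+40*s-115*c)
hs=cv2.cvtColor(g["img"],cv2.COLOR_RGB2HSV).astype(int)
u,v=w2px(g,[[485,-135,27]])[0]; print("scene pred -135",u,v, "pred -137.4",w2px(g,[[485.2,-137.4,27]])[0])
u0,v0=int(u)-14,int(v)-10; h=hs[v0:v0+20,u0:u0+28]; w=np.clip(h[...,1]-40,0,None)*((h[...,0]>8)&(h[...,0]<35)); yy,xx=np.mgrid[v0:v0+20,u0:u0+28]; print("scene screws",(xx*w).sum()/w.sum(),(yy*w).sum()/w.sum(),(w>0).sum())
E
```

```text
short from scene [486.48602655 272.42292762  24.        ]
screws (np.float64(286.0414333706607), np.float64(203.8521836506159)) 268 295 [ 480.26700448 -156.27776922   27.        ]
trafo label [ 575.73880238 -143.12379797   57.        ]
trafo goal 574.9410805776735 -143.74787877185042
scene pred -135 250.58601050450582 191.30304878942593 pred -137.4 [250.00464039 190.9469283 ]
scene screws 247.64345838096227 184.33139353631924 211
```

{"method": "step_arm", "body": {"motion": [{"claw": 15,"delta_pos": [0,0,-12],"turn": 0},{"claw": 15,"delta_pos": [0,0,-25],"turn": 0},{"claw": 15,"delta_pos": [0,0,-25],"turn": 0.105},{"claw": 15,"delta_pos": [0,0,-25],"turn": 0.105},{"claw": 15,"delta_pos": [0,0,0],"turn": 0.105},{"claw": 15,"delta_pos": [0,0,0],"turn": 0.105},{"claw": 15,"delta_pos": [0,0,0],"turn": 0},{"claw": 15,"delta_pos": [0,0,0],"turn": 0}]}}

```text
clock: 31.42
eef_pos: [487.2, 276.2, 99.7]
tcp_rot: [3.141, -0.0, 1.503]
contact_force: [-0.3, 0.6, 0.7]
opening: 0.249
grasp_force: 36.4
```

```bash
python3 go.py 501.5 93.5 60 1.5
```

```text
at [487.2 276.2  99.7] yaw 1.503 t 31.4 q6 0.58 | turn 0.003 | shift [-181.2   27.1   39.7] /8: [-22.6   3.4   5. ] /16: [-11.3   1.7   2.5]
```

{"method": "step_arm", "body": {"motion": [{"claw": 15,"delta_pos": [-22.6,3.4,5],"turn": 0},{"claw": 15,"delta_pos": [-22.6,3.4,5],"turn": 0},{"claw": 15,"delta_pos": [-22.6,3.4,5],"turn": 0},{"claw": 15,"delta_pos": [-22.6,3.4,5],"turn": 0},{"claw": 15,"delta_pos": [-22.6,3.4,5],"turn": 0},{"claw": 15,"delta_pos": [-22.6,3.4,5],"turn": 0},{"claw": 15,"delta_pos": [-22.6,3.4,5],"turn": 0},{"claw": 15,"delta_pos": [-22.6,3.4,5],"turn": 0}]}}

```text
clock: 32.08
eef_pos: [501.3, 92.8, 58.8]
tcp_rot: [-3.141, 0.0, 1.504]
contact_force: [0.4, 1.3, -0.0]
opening: 0.244
grasp_force: 36.4
```

{"method": "step_arm", "body": {"motion": [{"claw": 15,"delta_pos": [0,0,10],"turn": 0},{"claw": 15,"delta_pos": [0,0,0],"turn": 0},{"claw": 15,"delta_pos": [0,0,0],"turn": 0},{"claw": 15,"delta_pos": [0,0,0],"turn": 0},{"claw": 15,"delta_pos": [0,0,0],"turn": 0}]}}

```text
clock: 32.5
eef_pos: [501.8, 94.8, 49.5]
tcp_rot: [3.141, -0.0, 1.502]
contact_force: [-0.7, -0.0, -0.6]
opening: 0.243
grasp_force: 36.4
```

```bash
python3 go.py 501.5 93.5 15.9 1.5
```

```text
at [501.8  94.8  49.5] yaw 1.502 t 32.5 q6 0.25 | turn 0.002 | shift [-1.3 -0.3 33.6] /8: [-0.2 -0.   4.2] /16: [-0.1 -0.   2.1]
```

{"method": "step_arm", "body": {"motion": [{"claw": 15,"delta_pos": [-1.3,0,10],"turn": 0},{"claw": 15,"delta_pos": [0,0,10],"turn": 0},{"claw": 15,"delta_pos": [0,0,7],"turn": 0},{"claw": 15,"delta_pos": [0,0,4],"turn": 0},{"claw": 15,"delta_pos": [0,0,1],"turn": 0},{"claw": 15,"delta_pos": [0,0,0.7],"turn": 0},{"claw": 15,"delta_pos": [0,0,0.7],"turn": 0},{"claw": 15,"delta_pos": [0,0,0],"turn": 0}]}}

```text
clock: 33.17
eef_pos: [501.6, 92.6, 16.0]
tcp_rot: [3.142, -0.0, 1.5]
contact_force: [-0.4, -0.6, -0.6]
opening: 0.247
grasp_force: 36.4
```

{"method": "step_arm", "body": {"motion": [{"claw": 15,"delta_pos": [0,0,0.6],"turn": 0},{"claw": 42,"delta_pos": [0,0,0],"turn": 0},{"claw": 42,"delta_pos": [0,0,0],"turn": 0},{"claw": 42,"delta_pos": [0,0,0],"turn": 0},{"claw": 42,"delta_pos": [0,0,-5],"turn": 0},{"claw": 42,"delta_pos": [0,0,-20],"turn": 0},{"claw": 42,"delta_pos": [0,0,-30],"turn": 0},{"claw": 42,"delta_pos": [0,0,-30],"turn": 0}]}}

```text
clock: 33.83
eef_pos: [500.7, 92.4, 100.8]
tcp_rot: [-3.14, 0.001, 1.5]
contact_force: [-0.3, 0.3, -0.4]
opening: 0.493
grasp_force: 0.0
```

{"method": "step_arm", "body": {"motion": [{"claw": 42,"delta_pos": [25,-8,-10],"turn": 0},{"claw": 42,"delta_pos": [25,-8,-10],"turn": 0},{"claw": 42,"delta_pos": [25,-8,0],"turn": 0},{"claw": 42,"delta_pos": [25,-8,0],"turn": 0},{"claw": 42,"delta_pos": [25,-8,0],"turn": 0},{"claw": 42,"delta_pos": [25,-8,0],"turn": 0},{"claw": 42,"delta_pos": [25,-8,0],"turn": 0},{"claw": 42,"delta_pos": [25,-8,0],"turn": 0}]}}

```text
clock: 34.5
eef_pos: [451.4, 297.9, 120.6]
tcp_rot: [3.141, -0.0, 1.5]
contact_force: [0.3, 0.0, 0.0]
opening: 0.492
grasp_force: 0.0
```

```bash
python3 - <<'E'
src=open('ov.py').read().split("L=[")[0]
exec(src)
g=f; t=grab_frame("top")
def b(cx,cy,w,l,z): return box(pan,w,l,z,cx,cy)
cc=tr(pan,[(40,0,25)])[0]
L=[b(-50,-115,22,64,19),b(-50,-115,22,64,3),b(-50,115,22,32,19),b(-50,115,22,32,3),b(40,115,60,60,68),circ(cc[0],cc[1],29.5,25),circ(cc[0],cc[1],17.5,72),b(40,-115,60,66,57)]
def dr2(F,u,v,w,h,s):
    im=tile(F,u,v,w,h,s)
    im=cv2.convertScaleAbs(im,alpha=.75)
    for l in L: cv2.polylines(im,[np.int32((w2px(F,l)-[u,v]+.5)*s)],False,(255,0,255),1)
    return im
cv2.imwrite("pics/fin.png",np.hstack([np.vstack([dr2(g,232,162,50,40,8),dr2(g,280,195,50,34,8)]),np.vstack([dr2(t,255,190,50,40,8),dr2(t,185,185,50,34,8)])]))
E
```

```text
(no output)
```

View pics/fin.png

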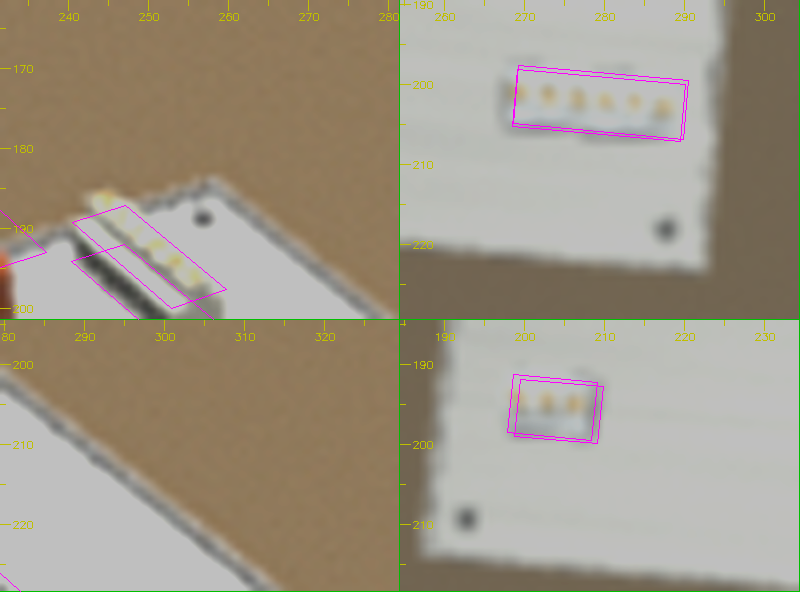

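Both strips are square. In the top view the short one fits within about 1.5 mm. The long strip's screw centre (tile x 590 against 601 in the model) shows it about 4 mm too far toward +y. I'll regrip it and shift it.

```bash
python3 go.py 484.2 -137.1 80 1.5
```

```text
at [451.5 299.7 120.7] yaw 1.502 t 34.6 q6 0.65 | turn 0.002 | shift [-433.4   63.5   40.7] /8: [-54.2   7.9   5.1] /16: [-27.1   4.    2.5]
```

{"method": "step_arm", "body": {"motion": [{"claw": 42,"delta_pos": [-27.1,4,0],"turn": 0},{"claw": 42,"delta_pos": [-27.1,4,0],"turn": 0},{"claw": 42,"delta_pos": [-27.1,4,0],"turn": 0},{"claw": 42,"delta_pos": [-27.1,4,0],"turn": 0},{"claw": 42,"delta_pos": [-27.1,4,0],"turn": 0},{"claw": 42,"delta_pos": [-27.1,4,0],"turn": 0},{"claw": 42,"delta_pos": [-27.1,4,0],"turn": 0},{"claw": 42,"delta_pos": [-27.1,4,0],"turn": 0}]}}

```text
clock: 35.27
eef_pos: [468.1, 76.1, 120.5]
tcp_rot: [3.141, 0.0, 1.5]
contact_force: [0.6, 0.7, 0.2]
opening: 0.495
grasp_force: 0.0
```

{"method": "step_arm", "body": {"motion": [{"claw": 42,"delta_pos": [-27.1,4,0],"turn": 0},{"claw": 42,"delta_pos": [-27.1,4,0],"turn": 0},{"claw": 42,"delta_pos": [-27.1,4,0],"turn": 0},{"claw": 42,"delta_pos": [-27.1,4,5],"turn": 0},{"claw": 42,"delta_pos": [-27.1,4,10],"turn": 0},{"claw": 42,"delta_pos": [-27.1,4,10],"turn": 0},{"claw": 42,"delta_pos": [-27.1,4,10],"turn": 0},{"claw": 42,"delta_pos": [-27.1,4,10],"turn": 0}]}}

```text
clock: 35.93
eef_pos: [484.5, -142.4, 75.1]
tcp_rot: [3.141, 0.0, 1.499]
contact_force: [-0.5, 0.5, 0.2]
opening: 0.489
grasp_force: 0.0
```

{"method": "step_arm", "body": {"motion": [{"claw": 42,"delta_pos": [0,0,0],"turn": 0},{"claw": 42,"delta_pos": [0,0,0],"turn": 0},{"claw": 42,"delta_pos": [0,0,0],"turn": 0},{"claw": 42,"delta_pos": [0,0,0],"turn": 0}]}}

```text
clock: 36.27
eef_pos: [484.8, -139.9, 75.6]
tcp_rot: [3.141, -0.0, 1.5]
contact_force: [0.2, 0.1, 0.8]
opening: 0.494
grasp_force: 0.0
```

```bash
python3 go.py 484.2 -137.1 16 1.5
```

```text
at [ 484.8 -139.9   75.6] yaw 1.5 t 36.3 q6 -0.21 | turn 0.0 | shift [ 2.8 -0.8 59.6] /8: [ 0.3 -0.1  7.4] /16: [ 0.2 -0.1  3.7]
```

{"method": "step_arm", "body": {"motion": [{"claw": 42,"delta_pos": [0,-0.6,15],"turn": 0},{"claw": 42,"delta_pos": [0,0,15],"turn": 0},{"claw": 42,"delta_pos": [0,0,14],"turn": 0},{"claw": 42,"delta_pos": [0,0,11],"turn": 0},{"claw": 42,"delta_pos": [0,0,4],"turn": 0},{"claw": 42,"delta_pos": [0,0,0],"turn": 0},{"claw": 15,"delta_pos": [0,0,0],"turn": 0},{"claw": 15,"delta_pos": [0,0,0],"turn": 0}]}}

```text
clock: 36.93
eef_pos: [485.0, -140.4, 17.0]
tcp_rot: [3.141, 0.0, 1.5]
contact_force: [1.3, 0.4, 0.9]
opening: 0.248
grasp_force: 34.9
```

{"method": "step_arm", "body": {"motion": [{"claw": 15,"delta_pos": [0,0,0],"turn": 0},{"claw": 15,"delta_pos": [0,0,0],"turn": 0},{"claw": 15,"delta_pos": [0,0,0],"turn": 0},{"claw": 15,"delta_pos": [0,0,0],"turn": 0}]}}

```text
clock: 37.27
eef_pos: [485.0, -140.5, 16.9]
tcp_rot: [3.14, 0.0, 1.5]
contact_force: [-0.3, 1.5, 7.1]
opening: 0.245
grasp_force: 35.7
```

{"method": "step_arm", "body": {"motion": [{"claw": 15,"delta_pos": [0,0,-3],"turn": 0},{"claw": 15,"delta_pos": [0,0,0],"turn": 0},{"claw": 15,"delta_pos": [-2.2,0.5,0],"turn": 0},{"claw": 15,"delta_pos": [-2,0.5,0],"turn": 0},{"claw": 15,"delta_pos": [0,0,0],"turn": 0},{"claw": 15,"delta_pos": [0,0,0],"turn": 0}]}}

```text
clock: 37.77
eef_pos: [485.1, -144.8, 19.1]
tcp_rot: [-3.142, -0.0, 1.5]
contact_force: [-0.7, 0.8, -0.5]
opening: 0.247
grasp_force: 34.9
```

{"method": "step_arm", "body": {"motion": [{"claw": 15,"delta_pos": [0,0,1.2],"turn": 0},{"claw": 15,"delta_pos": [0,0,1],"turn": 0},{"claw": 15,"delta_pos": [0,0,0.3],"turn": 0},{"claw": 15,"delta_pos": [0,0,0],"turn": 0},{"claw": 42,"delta_pos": [0,0,0],"turn": 0},{"claw": 42,"delta_pos": [0,0,0],"turn": 0},{"claw": 42,"delta_pos": [0,0,0],"turn": 0},{"claw": 42,"delta_pos": [0,0,-5],"turn": 0}]}}

```text
clock: 38.43
eef_pos: [484.5, -144.4, 21.1]
tcp_rot: [-3.14, -0.0, 1.5]
contact_force: [-0.2, -0.0, 0.5]
opening: 0.494
grasp_force: 0.0
```

{"method": "step_arm", "body": {"motion": [{"claw": 42,"delta_pos": [0,0,-20],"turn": 0},{"claw": 42,"delta_pos": [0,0,-30],"turn": 0},{"claw": 42,"delta_pos": [0,0,-30],"turn": 0},{"claw": 42,"delta_pos": [0,0,-30],"turn": 0},{"claw": 42,"delta_pos": [-30,-10,-5],"turn": 0},{"claw": 42,"delta_pos": [-30,-10,0],"turn": 0},{"claw": 42,"delta_pos": [-30,-10,0],"turn": 0},{"claw": 42,"delta_pos": [-30,-10,0],"turn": 0}]}}

```text
clock: 39.1
eef_pos: [436.2, -262.5, 137.5]
tcp_rot: [3.141, 0.001, 1.501]
contact_force: [0.6, 0.8, 0.3]
opening: 0.495
grasp_force: 0.0
```

{"method": "step_arm", "body": {"motion": [{"claw": 42,"delta_pos": [-30,-10,0],"turn": 0},{"claw": 42,"delta_pos": [-30,-10,0],"turn": 0},{"claw": 42,"delta_pos": [0,0,0],"turn": 0},{"claw": 42,"delta_pos": [0,0,0],"turn": 0},{"claw": 42,"delta_pos": [0,0,0],"turn": 0}]}}

```text
clock: 39.52
eef_pos: [412.3, -319.6, 136.7]
tcp_rot: [-3.141, -0.0, 1.499]
contact_force: [0.3, -0.6, -0.4]
opening: 0.495
grasp_force: 0.0
```

```bash
python3 - <<'E'
src=open('ov.py').read().split("L=[")[0]
exec(src)
g=f; t=grab_frame("top")
def b(cx,cy,w,l,z): return box(pan,w,l,z,cx,cy)
cc=tr(pan,[(40,0,25)])[0]
L=[b(-50,-115,10,64,27),b(-50,115,10,32,27),b(40,115,60,60,68),circ(cc[0],cc[1],29.5,25),circ(cc[0],cc[1],17.5,72)]
def dr2(F,u,v,w,h,s):
    im=cv2.convertScaleAbs(tile(F,u,v,w,h,s),alpha=.75)
    for l in L: cv2.polylines(im,[np.int32((w2px(F,l)-[u,v]+.5)*s)],False,(255,0,255),1)
    return im
cv2.imwrite("pics/fin2.png",np.vstack([dr2(t,186,140,114,72,7)[:, :798],dr2(g,228,160,114,12,7)[:1]]))
E
```

```text
(no output)
```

View pics/fin2.png

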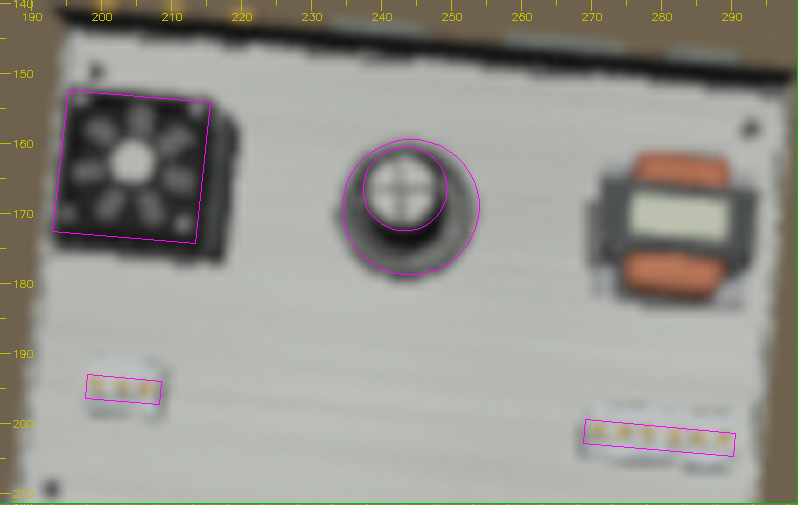

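The final top view shows the fan, both strips, the cup and the capacitor all within about 0.5–1 px (roughly 2 mm) of their goal outlines. The arm is clear, so I'll hand in.

```bash
python3 -c "
from rig import *
print(sign_off())"
```

```text
the job is handed in; nothing more can be done
None
```

I handed the job in after about 40 s of arm time: the cup with the upright capacitor, the fan and both strips were all placed in the order asked, each within about 2 mm of its goal in the last top picture, and the long strip was regripped once to fix a 4 mm offset.

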